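# Stack wet craft tubes on the drying cradle

### The job

Roll the two wet red tubes, without lifting them, up the ramp into the drying cradle: one snug against the back rail, the other touching it, both lined up with the rail and about centred on it. Push the yellow chock up against the second tube, its sloping face to the tube and about mid-way along it, so that neither can roll back; only then lay the blue tube (do not drop it) in the groove on top of the two, about centred and lined up, and let go. Leave the bottles, jars, paper roll and tin standing where they are.

Things in the scene. Friction and masses are not known exactly. Their poses are not given: they have to be found in the camera images.
- cradle: plywood drying cradle fixed to the table, 190 mm wide in x, no side walls. Origin at table height, half-way along the valley line where deck meets back rail; x = along the rail, as the tubes must lie; y = from the rail over deck and ramp to the open end. The pale rail, 35 mm high, leans 15 degrees outwards from y = 0 to -26 mm. The red tubes start beyond the ramp, one behind the other
- crest (a point): top edge of deck and ramp, 7.9 mm above the table and 135 mm from the valley line. The deck (2 mm high at the valley) rises to it at 2.5 degrees; beyond it the ramp falls at 7.5 degrees to the table 60 mm farther on. Tubes do not start rolling by themselves on either
- seat_first (a point): where the centre of the first red tube is when it lies on the deck against the rail: 15 mm from the valley line, 23 mm above the table; axes as the cradle's
- seat_second (a point): where the centre of the second red tube is when it touches the first: 55 mm from the valley line, 24 mm above the table
- seat_chock (a point): where the centre of the chock is when its face touches the second red tube: 93 mm from the valley line, 21 mm above the table
- seat_top (a point): where the centre of the blue tube is when it lies in the groove between the two red ones: 34 mm from the valley line, 58 mm above the table
- red_a_center (a point): glossy red, wet-varnished rigid round tube 40 mm in diameter, 150 mm long, about 0.15 kg; this point is its centre, 20 mm above what it lies on; its x axis is the tube's long axis (the other two axes turn as it rolls). Pushed, it rolls square to its own axis: pushing one end does not turn it, only the rail squares it up
- red_b_center (a point): second red, wet-varnished tube, the same: rigid round tube 40 mm in diameter, 150 mm long, about 0.15 kg; this point is its centre, 20 mm above what it lies on; its x axis is the tube's long axis (the other two axes turn as it rolls)
- blue_center (a point): blue, dry rigid round tube 40 mm in diameter, 150 mm long, about 0.15 kg; this point is its centre, 20 mm above what it lies on; its x axis is the tube's long axis (the other two axes turn as it rolls). Starts on the table beside the cradle, on the side without the chock
- blue: the same blue tube; this origin is also its centre
- chock_center (a point): yellow wedge chock, 0.3 kg: 60 mm along its x, 44 mm along its y, 30 mm high; this point is its centre, 15 mm above its sole. Its -y face leans back 15 degrees (top edge 7 mm behind the toe) and goes against the tube, so in place its axes point as the cradle's; the other faces are upright. Starts on the table, left or right of the cradle
- chock_face (a point): middle of the chock's sloping face, 15 mm above its sole and 18 mm from its centre towards its -y; axes as the chock's
- glue: bystander: white glue bottle, blue cap, 66 mm diameter, 150 mm tall; origin at the centre of its foot
- jar: bystander: glass jar with blue lid, 84 mm diameter, 140 mm tall; origin at the centre of its foot
- pot: bystander: open glass pot, 72 mm diameter, 85 mm tall; origin at the centre of its foot
- paint: bystander: small red paint bottle, grey cap, 40 mm diameter, 105 mm tall; origin at the centre of its foot
- roll: bystander: white paper roll standing on end, 110 mm diameter, 100 mm tall; origin at the centre of its foot
- tin: bystander: orange tin, 70 mm diameter, 110 mm tall; origin at the centre of its foot
There are look-alikes about, which are no part of the job. What is shaped like the part that bears red_b_center but green or turquoise is not meant. What is shaped like the part that bears red_a_center but purple is not meant.

How it is judged:
On the way:
1. both red tubes lie in the cradle against the rail and are chocked, before the blue tube is laid on (((x of red_a_center in the frame of cradle between -0.03 and 0.03 m and y of red_a_center in the frame of cradle between 0.0092 and 0.0212 m and z of red_a_center in the frame of cradle between 0.0177 and 0.0277 m and angle between the x axis of each of red_a_center, red_b_center and the x axis of cradle, either way round below 0.1 rad and x of red_b_center in the frame of cradle between -0.03 and 0.03 m and y of red_b_center in the frame of cradle between 0.0491 and 0.0611 m and z of red_b_center in the frame of cradle between 0.0194 and 0.0294 m) or (x of red_b_center in the frame of cradle between -0.03 and 0.03 m and y of red_b_center in the frame of cradle between 0.0092 and 0.0212 m and z of red_b_center in the frame of cradle between 0.0177 and 0.0277 m and angle between the x axis of each of red_b_center, red_a_center and the x axis of cradle, either way round below 0.1 rad and x of red_a_center in the frame of cradle between -0.03 and 0.03 m and y of red_a_center in the frame of cradle between 0.0491 and 0.0611 m and z of red_a_center in the frame of cradle between 0.0194 and 0.0294 m)) and x of chock_center in the frame of cradle between -0.035 and 0.035 m and y of chock_center in the frame of cradle between 0.0872 and 0.0992 m and z of chock_center in the frame of cradle between 0.0161 and 0.0261 m and y of chock_face in the frame of cradle below 0.085 m and angle between chock_center's own z axis and vertical below 0.12 rad and angle between the x axis of chock_center and the x axis of cradle, either way round below 0.15 rad and (horizontal distance between blue_center and cradle above 0.18 m or height (world z) of blue_center above 0.12 m)), for 0.2 s.
At the end, for the whole second after the job is handed in: Red tube at the rail, red tube against it, chock against that, blue tube in the groove on top: each within 6 mm across and 5 mm in height of its seat, within 30 mm (chock 35) of mid-rail, parallel to it (tubes 0.1 rad, chock 0.15), chock on its sole, sloping face to the tube (((x of red_a_center in the frame of cradle between -0.03 and 0.03 m and y of red_a_center in the frame of cradle between 0.0092 and 0.0212 m and z of red_a_center in the frame of cradle between 0.0177 and 0.0277 m and angle between the x axis of each of red_a_center, red_b_center and the x axis of cradle, either way round below 0.1 rad and x of red_b_center in the frame of cradle between -0.03 and 0.03 m and y of red_b_center in the frame of cradle between 0.0491 and 0.0611 m and z of red_b_center in the frame of cradle between 0.0194 and 0.0294 m) or (x of red_b_center in the frame of cradle between -0.03 and 0.03 m and y of red_b_center in the frame of cradle between 0.0092 and 0.0212 m and z of red_b_center in the frame of cradle between 0.0177 and 0.0277 m and angle between the x axis of each of red_b_center, red_a_center and the x axis of cradle, either way round below 0.1 rad and x of red_a_center in the frame of cradle between -0.03 and 0.03 m and y of red_a_center in the frame of cradle between 0.0491 and 0.0611 m and z of red_a_center in the frame of cradle between 0.0194 and 0.0294 m)) and x of chock_center in the frame of cradle between -0.035 and 0.035 m and y of chock_center in the frame of cradle between 0.0872 and 0.0992 m and z of chock_center in the frame of cradle between 0.0161 and 0.0261 m and y of chock_face in the frame of cradle below 0.085 m and angle between chock_center's own z axis and vertical below 0.12 rad and angle between the x axis of chock_center and the x axis of cradle, either way round below 0.15 rad and x of blue_center in the frame of cradle between -0.03 and 0.03 m and y of blue_center in the frame of cradle between 0.0276 and 0.0396 m and z of blue_center in the frame of cradle between 0.0532 and 0.0632 m and angle between the x axis of blue_center and the x axis of cradle, either way round below 0.1 rad); the robot touches nothing.
It fails at once if a wet red tube is lifted more than about 25 mm off what it rolls on (height (world z) of any of red_a_center, red_b_center above 0.055 m).
It fails at once if the blue tube is dropped or thrown (more than about 35 mm above its seat with nothing holding it) (height (world z) of blue_center above 0.098 m and contact force between blue and the arm below 0.05 N and contact force between blue and the fingers below 0.05 N).
It fails at once if a bystander (bottle, jar, glass, paper roll, tin) is shifted more than 25 mm or tipped (distance of any of glue, jar, pot, paint, roll, tin from where it was at the start of the episode above 0.025 m or angle between any of glue, jar, pot, paint, roll, tin's own z axis and vertical above 0.3 rad).
It also fails if it takes over 72 s, if anything falls off the work surface, if the arm or the gripper's body presses on something with over 40 N, if the wrist force passes 120 N, or if a joint passes its speed limit or range.

### The arm

A 7-joint arm with a two-finger parallel gripper is mounted at the origin on the work surface. World frame = base frame: x ahead of the robot, y to its left, z up, the work surface at z = 0. Lengths are in m, angles in rad, forces in N, time in s.
With the tool pointing down it reaches from about 0.425 to 0.875 m from the base axis. Payload 4.7 kg.
Tool frame: the origin (TCP) lies on the mounting face of the last link; the fingertips stand 182 mm ahead of it and the grasp point (between the pads) lies 164 mm ahead of it; x points along the fingers, y is the direction in which the jaws open and shut, and the axes are right-handed (so a half turn about x gives the same grasp; the last joint's range is limited). The gripper opens to 87 mm and grips with 3 to 60 N. Pads are 19 mm wide; open, the fingers measure 117 mm over their backs; the gripper's body (75 mm by 190 mm) begins 51 mm behind the grasp point.
Start: joints at [1.343, 0.321, -0.07, 1.45, 0.023, 1.371, -0.057], TCP at [0.156, -0.631, 0.405] pointing down, gripper open.
Joint ranges: [-2.86, 2.86], [-0.3, 2.09], [-1.38, 1.24], [0.06, 2.45], [-1.56, 4.7], [0.09, 2.05], [-2.69, 2.69]. Speed limits (rad/s): [2.57, 2.57, 3.14, 3.14, 3.14, 3.14, 3.14].

### API

Orientations are given as a rotation vector (axis times angle).
In Python, from bench import monitor, get_image, ctrl gives the robot as it stands.
- The arm moves only by the shell command python3 -m creep 'ROWS' [FORCE]. ROWS is JSON, a list of rows, each a list of 7 numbers: the shift along the tool's x, y, z in mm, then the turn, a rotation vector about the tool's x, y, z in rad, then the finger opening in mm, from 0 to 87. A call has 1 to 5 rows; each row shifts and turns the commanded pose from where the row before left it, along the tool's axes as they then stand; what a row does not reach is not made up. A row lasts 1/10 s, in which the tool goes at most 50 mm and 8.59 degrees, less where a joint would pass 70% of its speed; a pose out of reach is approached as far as the arm can. A call is refused whole if a number of a shift passes 50 or a number of a turn 0.15, either way. A call with a gripper value outside its range is refused whole. The fingers move at their own pace and stop on an object; FORCE is the grip in N (left out, the last holds). Time passes only in rows, so rows that do not move let the fingers close. It gives the time, the measured TCP pose, the force and the opening at its end, in the units of the state.
- monitor.get_state(): the state, without advancing time (a new reading comes with each control period).
- get_image(name): name is "side" or "top"; returns a dict with "img" (480x640x3 uint8, red, green, blue), "mtx" (3x3 intrinsics, pixels), "view" (4x4, takes a point from world to camera coordinates). Camera axes: x right, y up, looking along -z (the intrinsics and any distortion apply to the point x, -y, -z); pixel columns grow to the right and rows downward; lengths in m; the calibration is good to about 2 mm. A picture is of the moment at which its call begins. There is no depth.
- ctrl.close_job(): hands the job in, once; it reports no verdict.
The state is a dict: "time": time; "joint_positions": joint angles; "qd": joint speeds; "joint_torque": joint torques, N m; "position": TCP position; "tool_rot": TCP orientation; "ft_force": force on the tool from outside, world axes, zero at the start; "torque": the same for the moment, N m; "grip_width": opening from 0.0 (shut) to 1.0 (fully open).
Only numpy, scipy, OpenCV 4.12 (cv2) and the standard library are available. Lean on these libraries where they do the work, as an engineer would, in place of code of your own. Each camera call takes 0.05 s, during which the arm holds its last target.

## Working session

There is one attempt and no reset: what is moved stays moved. The work goes in short steps, Python scripts to look and compute and a shell command to move; the robot and the scene stay as the last step left them, time stands still between calls to the robot, and variables do not carry over. Pictures are saved under pics/ and viewed, and the job is handed in when it is done.

```bash
ls; mkdir -p pics; python3 - <<'E'
from bench import monitor,get_image
import cv2
s=monitor.get_state(); print(s)
for n in("side","top"):
    d=get_image(n); cv2.imwrite(f"pics/{n}0.png",d["img"][:,:,::-1]); print(n,d["mtx"],d["view"],[k for k in d])
E
```

```text
pics
{'time': 0.0, 'joint_positions': array([ 1.3431153 ,  0.32182694, -0.07004768,  1.45165093,  0.02261312,
        1.37079602, -0.05686877]), 'qd': array([-0.00116881,  0.00061064,  0.00093278, -0.00045591, -0.00081251,
       -0.0006674 , -0.00096957]), 'joint_torque': array([-9.18877267e-04, -4.91292500e+01, -4.04302133e-01, -3.12533355e+01,
       -6.39675278e-02,  4.34120209e-02,  1.57358295e-04]), 'position': array([ 0.15552966, -0.63091467,  0.40367043]), 'tool_rot': array([ 2.09341905,  0.25635421, -2.0941548 ]), 'ft_force': array([-0.18531545,  0.15605832,  0.31030124]), 'torque': array([ 0.0292328 , -0.00734347, -0.00122627]), 'grip_width': 1.0000761998570142}
side [[597.13580639   0.         317.23305564]
 [  0.         597.13580639 245.36609028]
 [  0.           0.           1.        ]] [[-0.96229836 -0.27198811  0.00208181  0.49104743]
 [ 0.14404566 -0.50311361  0.85213118 -0.07286883]
 [-0.23072216  0.82030431  0.52332411 -1.53112581]
 [ 0.          0.          0.          1.        ]] ['img', 'mtx', 'view']
top [[534.97381788   0.         324.49397833]
 [  0.         534.97381788 247.71683072]
 [  0.           0.           1.        ]] [[ 0.02236347 -0.99936861  0.02760886  0.05778764]
 [ 0.98869555  0.02620309  0.14762965 -0.49272136]
 [-0.14825987  0.02399525  0.98865729 -1.25197349]
 [ 0.          0.          0.          1.        ]] ['img', 'mtx', 'view']
```

View pics/side0.png

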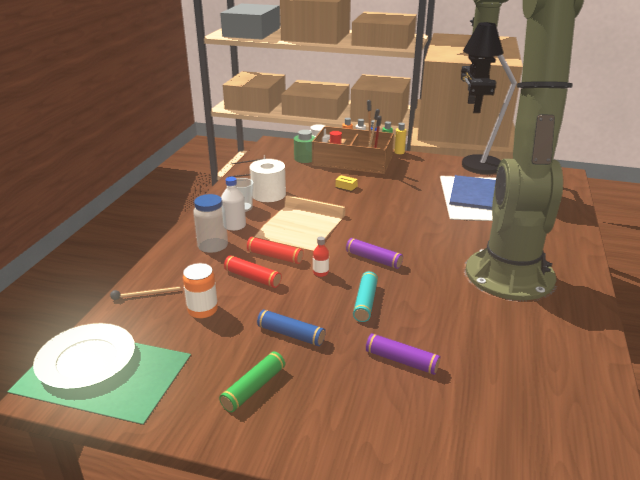

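View pics/top0.png

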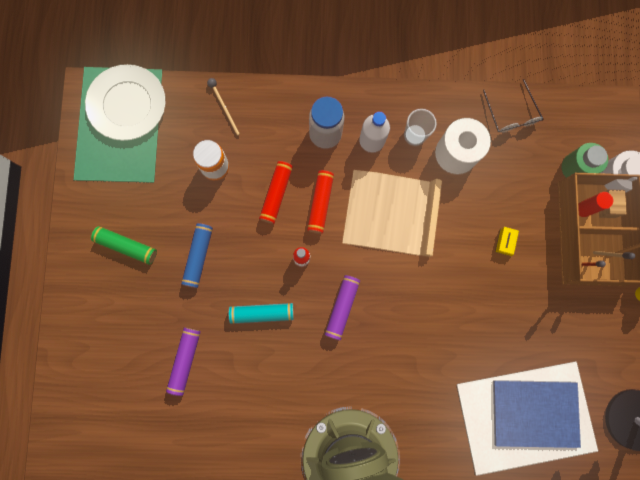

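```bash
cat > h.py <<'E'
import numpy as np, cv2, json
from bench import monitor,get_image
from scipy.spatial.transform import Rotation as R
def cam(n): 
    d=get_image(n); return d
K={'side':np.array([[597.13580639,0,317.23305564],[0,597.13580639,245.36609028],[0,0,1]]),'top':np.array([[534.97381788,0,324.49397833],[0,534.97381788,247.71683072],[0,0,1]])}
V={'side':np.array([[-0.96229836,-0.27198811,0.00208181,0.49104743],[0.14404566,-0.50311361,0.85213118,-0.07286883],[-0.23072216,0.82030431,0.52332411,-1.53112581],[0,0,0,1]]),
'top':np.array([[0.02236347,-0.99936861,0.02760886,0.05778764],[0.98869555,0.02620309,0.14762965,-0.49272136],[-0.14825987,0.02399525,0.98865729,-1.25197349],[0,0,0,1]])}
def proj(n,p):
    p=np.asarray(p,float); c=V[n][:3,:3]@p+V[n][:3,3]; c=np.array([c[0],-c[1],-c[2]]); q=K[n]@c; return q[:2]/q[2]
def ray(n,uv):
    Rm=V[n][:3,:3]; o=-Rm.T@V[n][:3,3]
    d=np.linalg.inv(K[n])@np.array([uv[0],uv[1],1.]); d=Rm.T@np.array([d[0],-d[1],-d[2]]); return o,d
def at(n,uv,z):
    o,d=ray(n,uv); return o+d*(z-o[2])/d[2]
def tri(a,b):
    o1,d1=ray('side',a);o2,d2=ray('top',b)
    A=np.stack([d1,-d2],1); t=np.linalg.lstsq(A,o2-o1,rcond=None)[0]
    p,q=o1+d1*t[0],o2+d2*t[1]; return (p+q)/2,np.linalg.norm(p-q)
def shot(tag,names=("side","top"),crop=None,s=1):
    for n in names:
        im=get_image(n)["img"][:,:,::-1]
        cv2.imwrite(f"pics/{n}_{tag}_full.png",im)
        if crop and n in crop:
            x0,y0,x1,y1=crop[n]; c=im[y0:y1,x0:x1]; f=min(800/c.shape[1],600/c.shape[0]); im=cv2.resize(c,None,fx=f,fy=f,interpolation=cv2.INTER_CUBIC); print(n,'crop',x0,y0,'f',f)
        cv2.imwrite(f"pics/{n}_{tag}.png",im)
E
python3 - <<'E'
from h import *
for p in([0,0,0],[0.156,-.631,.4],[0.156,-.631,.222],[.5,0,0]): print(p,proj('side',p).round(),proj('top',p).round())
for n in('side','top'): print(-V[n][:3,:3].T@V[n][:3,3])
im=cv2.imread('pics/top0.png'); c=im[90:330,150:470]; cv2.imwrite('pics/c1.png',cv2.resize(c,None,fx=2.5,fy=2.5,interpolation=cv2.INTER_CUBIC))
im=cv2.imread('pics/side0.png'); c=im[150:360,180:460]; cv2.imwrite('pics/c2.png',cv2.resize(c,None,fx=2.8571,fy=2.8571,interpolation=cv2.INTER_CUBIC))
im=cv2.imread('pics/top0.png'); c=im[200:280,480:560]; cv2.imwrite('pics/c3.png',cv2.resize(c,None,fx=6,fy=6,interpolation=cv2.INTER_CUBIC))
E
```

```text
[0, 0, 0] [509. 274.] [349. 458.]
[0.156, -0.631, 0.4] [481.  52.] [745. 425.]
[0.156, -0.631, 0.222] [473. 107.] [673. 409.]
[0.5, 0, 0] [321. 246.] [352. 247.]
[0.12976592 1.35288686 0.86234659]
[0.30024166 0.10070339 1.30891755]
```

View pics/c1.png

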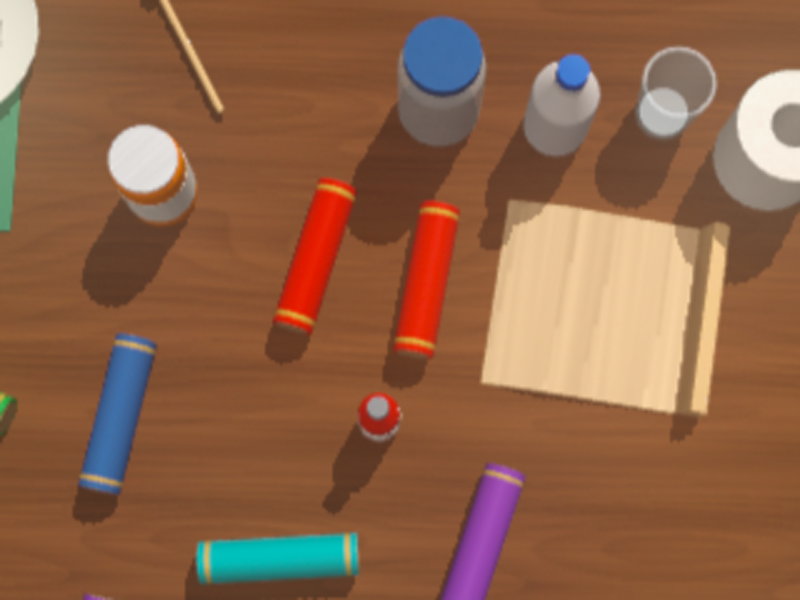

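View pics/c2.png

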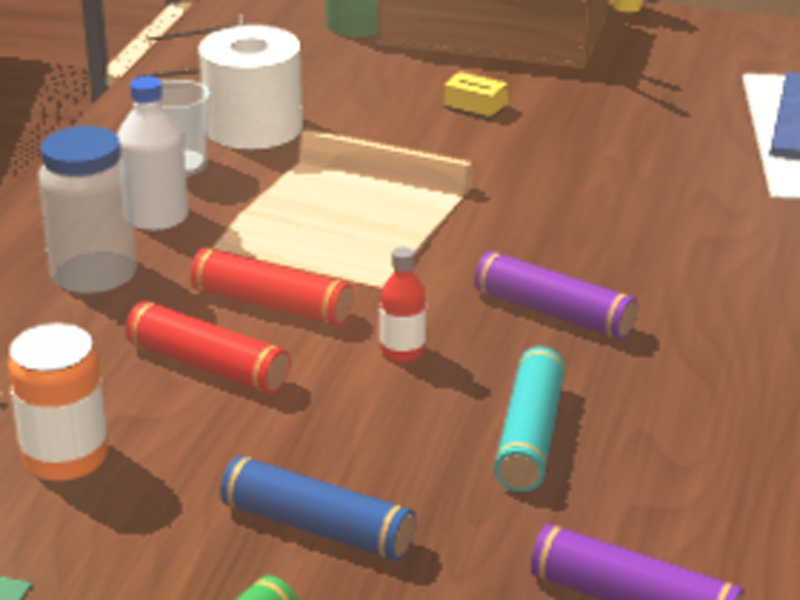

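View pics/c3.png

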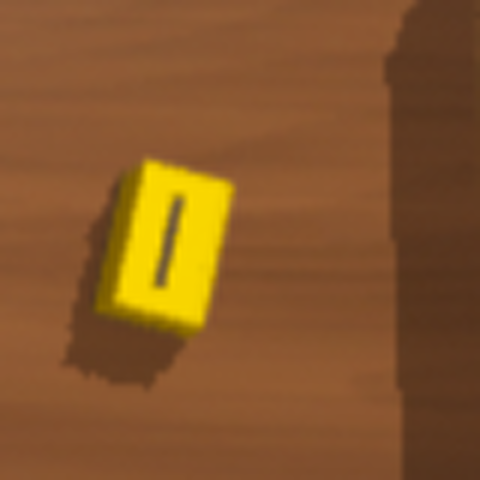

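```bash
cat >> h.py <<'E'
from scipy.optimize import least_squares
def mask(im,kind):
    hsv=cv2.cvtColor(im,cv2.COLOR_BGR2HSV); h,s,v=cv2.split(hsv)
    if kind=='red': m=((h<5)|(h>175))&(s>190)&(v>100)
    if kind=='blue': m=(h>100)&(h<122)&(s>120)&(v>50)
    if kind=='yellow': m=(h>22)&(h<33)&(s>180)&(v>90)
    return m.astype(np.uint8)
def blobs(im,kind,amin=150):
    n,l,st,c=cv2.connectedComponentsWithStats(mask(im,kind))
    return [(i,st[i].tolist(),c[i].round(1).tolist()) for i in range(1,n) if st[i,4]>amin],l
t=np.linspace(0,2*np.pi,40)
def cyl(x,y,z,yaw,r=.02,L=.15):
    P=np.concatenate([np.stack([np.full(40,e*L/2),r*np.cos(t),r*np.sin(t)],1) for e in(-1,1)])
    return P@R.from_euler('z',yaw).as_matrix().T+[x,y,z]
def chock(x,y,z,yaw):
    P=np.array([[sx*.03,yy,zz] for sx in(-1,1) for yy,zz in((-.022,-.015),(.022,-.015),(.022,.015),(-.015,.015))])
    return P@R.from_euler('z',yaw).as_matrix().T+[x,y,z]
def hullmask(n,P,sh=(480,640)):
    h=cv2.convexHull(np.array([proj(n,p) for p in P],np.float32)); return h[:,0]
def fit_end(n_uv,z=.02): pass
def hm(n,P):
    h=hullmask(n,P); m=cv2.moments(h.reshape(-1,1,2)); cx,cy=m['m10']/m['m00'],m['m01']/m['m00']
    return np.array([cx,cy]),np.array([[m['mu20'],m['mu11']],[m['mu11'],m['mu02']]])/m['m00']
def mm(msk):
    c,_=cv2.findContours(msk,cv2.RETR_EXTERNAL,cv2.CHAIN_APPROX_NONE); c=max(c,key=cv2.contourArea); m=cv2.moments(msk,True)
    return np.array([m['m10'],m['m01']])/m['m00'],np.array([[m['mu20'],m['mu11']],[m['mu11'],m['mu02']]])/m['m00']
def ang(S): 
    return .5*np.arctan2(2*S[0,1],S[0,0]-S[1,1])
def fit(model,msks,z,x0):
    T={n:mm(m) for n,m in msks.items()}
    def f(q):
        r=[]
        for n,(c,S) in T.items():
            c2,S2=hm(n,model(q[0],q[1],z,q[2])); r+=list(c2-c); d=ang(S2)-ang(S); d=(d+np.pi/2)%np.pi-np.pi/2; r.append(d*30)
        return r
    s=least_squares(f,x0,diff_step=1e-4); return s.x,np.round(s.fun,1)
E
python3 - <<'E'
from h import *
for n in('top','side'):
    im=cv2.imread(f'pics/{n}0.png')
    for k in('red','blue','yellow'): print(n,k,*[b[1:] for b in blobs(im,k)[0]],sep='\n ')
E
```

```text
top
 red
 ([261, 167, 30, 51, 758], [275.9, 191.0])
 ([309, 176, 24, 51, 565], [320.4, 198.8])
 ([579, 192, 34, 24, 492], [595.6, 203.8])
top
 blue
 ([312, 97, 31, 30, 715], [326.6, 111.7])
 ([184, 229, 26, 53, 776], [196.6, 254.8])
top
 yellow
 ([496, 227, 23, 29, 438], [507.1, 240.9])
side
 red
side
 blue
 ([195, 195, 26, 12, 235], [207.4, 200.1])
 ([264, 311, 53, 24, 450], [290.8, 322.8])
side
 yellow
```

```bash
python3 - <<'E'
from h import *
def c(n,x0,y0,x1,y1,o):
    im=cv2.imread(f'pics/{n}0.png')[y0:y1,x0:x1]; cv2.imwrite(o,cv2.resize(im,None,fx=8,fy=8,interpolation=cv2.INTER_CUBIC))
c('top',255,160,345,235,'pics/z1.png')
c('side',220,225,310,295,'pics/z2.png')
c('top',340,165,440,240,'pics/z3.png') if 0 else c('top',340,165,440,260,'pics/z3.png')
E
for f in 1 2 3; do :; done
```

```text
(no output)
```

View pics/z1.png

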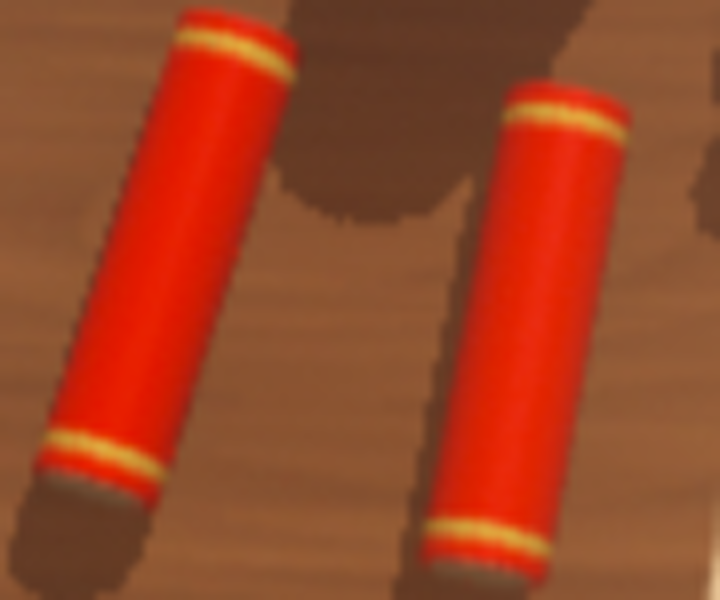

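View pics/z2.png

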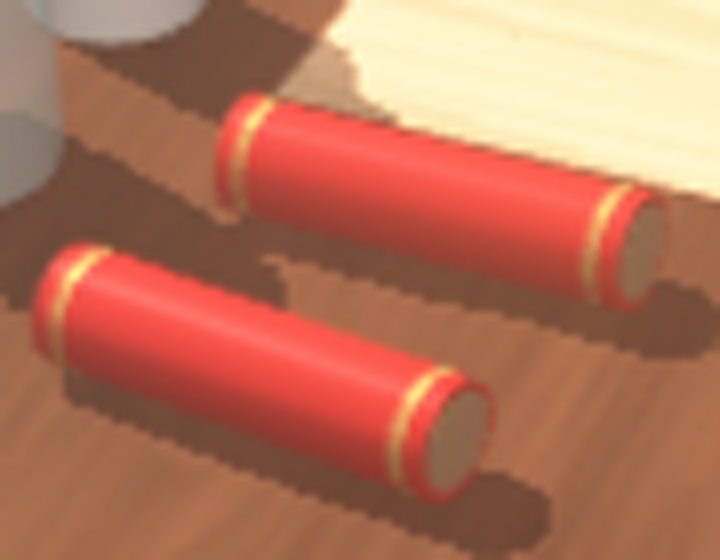

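View pics/z3.png

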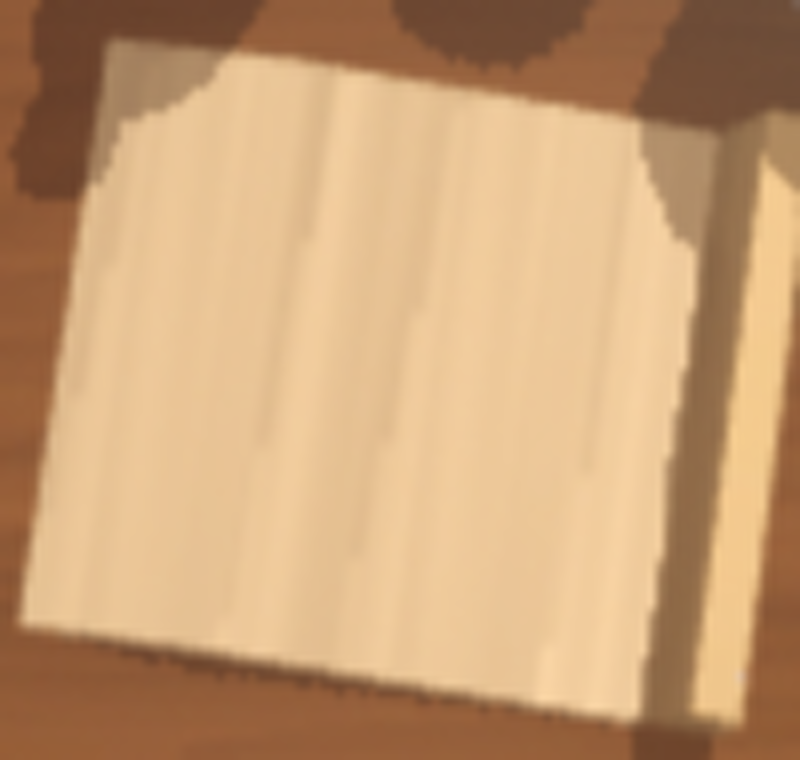

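```bash
python3 - <<'E'
from h import *
def z1(p): return (255+p[0]/8,160+p[1]/8)
def z3(p): return (340+p[0]/8,165+p[1]/8)
for nm,a,b in(('L',(97,481),(238,41)),('R',(485.5,567.5),(568,107.5))):
    A,B=at('top',z1(a),.02),at('top',z1(b),.02); print(nm,(A+B)/2,np.linalg.norm(B-A),np.degrees(np.arctan2(*(B-A)[1::-1])))
pts={'r+':((107,40),0),'r-':((20,627),0),'v+':((720,130),.002),'v-':((638,718),.002),'t-':((693,712),.035),'o-':((745,725),.035)}
W={k:at('top',z3(p),z) for k,(p,z) in pts.items()}
for k,v in W.items(): print(k,v.round(4))
for a,b in('r-r+','v-v+'),: pass
for a,b in(('r-','r+'),('v-','v+'),('v+','r+'),('v-','r-')):
    d=W[b]-W[a]; print(a,b,np.linalg.norm(d[:2]),np.degrees(np.arctan2(d[1],d[0])))
# fit cradle
ref={'r+':(.095,.195),'r-':(-.095,.195),'v+':(.095,0),'v-':(-.095,0),'t-':(-.095,-.0094),'o-':(-.095,-.026)}
def f(q):
    c,s=np.cos(q[2]),np.sin(q[2]); return np.concatenate([W[k][:2]-(q[:2]+np.array([c*x-s*y,s*x+c*y])) for k,(x,y) in ref.items()])
s=least_squares(f,[.55,-.18,0]); print(s.x[:2],np.degrees(s.x[2]),(s.fun*1e3).round(1))
# side check of cradle corners
q=s.x; Rz=R.from_euler('z',q[2]).as_matrix()
for k,(x,y) in ref.items(): print(k,proj('side',Rz@[x,y,pts[k][1]]+[q[0],q[1],0]).round(1))
# chock fit from crop c3 top corners at z=.03
def c3(p): return (480+p[0]/6,200+p[1]/6)
C=[at('top',c3(p),.03) for p in((148,160),(233,185),(203,328),(115,300))]; 
for p in C: print('ch',p.round(4))
B=[at('top',c3(p),0) for p in((96,310),)]; print(B)
# blue, c1
def c1(p): return (150+p[0]/2.5,90+p[1]/2.5)
A,B=at('top',c1((99.5,486)),.02),at('top',c1((136,341)),.02); print('blue',(A+B)/2,np.linalg.norm(B-A),np.degrees(np.arctan2(*(B-A)[1::-1])))
for nm,p,z in(('jar',(443,55),.14),('glue',(572,71),.15),('paint',(377,406),.105),('pot',(679,82),.085),('roll',(795,125),.1),('tin',(146,158),.11)): print(nm,at('top',c1(p),z).round(3))
E
```

```text
L [0.62840755 0.1922126  0.02      ] 0.1457765400551572 -15.279602528393417
R [0.60747987 0.08087818 0.02      ] 0.14768217447340162 -8.586126002592122
r+ [6.975e-01 2.000e-04 0.000e+00]
r- [0.5086 0.0245 0.    ]
v+ [ 0.6734 -0.1944  0.002 ]
v- [ 0.4849 -0.1675  0.002 ]
t- [ 0.4825 -0.1774  0.035 ]
o- [ 0.4789 -0.1932  0.035 ]
r- r+ 0.19046034284018604 -7.331727982608256
v- v+ 0.19045497715536283 -8.10278195306219
v+ r+ 0.196050154046343 82.94454761594017
v- r- 0.19348733877533836 82.9549028151989
[ 0.57790228 -0.18071886] -7.567497356709506 [-0.3  0.1 -0.8 -0.6  1.3 -1.1  1.1  0.7 -0.   0.1 -1.4  0.8]
r+ [253.6 235.6]
r- [315.  249.8]
v+ [283.8 205.6]
v- [341.2 217.5]
t- [342.6 206.3]
o- [344.6 203.9]
ch [ 0.556  -0.3716  0.03  ]
ch [ 0.5466 -0.4064  0.03  ]
ch [ 0.4871 -0.3922  0.03  ]
ch [ 0.4977 -0.3565  0.03  ]
[array([ 0.49790719, -0.35909953,  0.        ])]
blue [0.46720805 0.376646   0.02      ] 0.1446520300327716 -10.732999175351418
jar [0.791 0.073 0.14 ]
glue [ 0.775 -0.045  0.15 ]
paint [0.469 0.125 0.105]
pot [ 0.794 -0.156  0.085]
roll [ 0.749 -0.264  0.1  ]
tin [0.694 0.345 0.11 ]
```

```bash
cat >> h.py <<'E'
CR=np.array([.578,-.181]); CY=-.132
def c2w(x,y): 
    c,s=np.cos(CY),np.sin(CY); return CR+[c*x-s*y,s*x+c*y]
def w2c(p):
    c,s=np.cos(CY),np.sin(CY); d=np.asarray(p[:2])-CR; return np.array([c*d[0]+s*d[1],-s*d[0]+c*d[1]])
def plan(targets,jaw):
    """targets: list of (x,y,tipz) from the current pose; jaw: world angle (rad) of tool y for each (mod pi)"""
    st=monitor.get_state(); p=st['position']; Rm=R.from_rotvec(st['tool_rot']).as_matrix()
    print('t',round(st['time'],2),'tip',(p+.182*Rm[:,0]).round(4),'jawdeg',np.degrees(np.arctan2(Rm[1,1],Rm[0,1])).round(1),'down',Rm[:,0].round(3),'F',st['ft_force'].round(1),'grip',round(st['grip_width']*87,1))
    for (x,y,z),j in zip(targets,jaw):
        cur=np.arctan2(Rm[1,1],Rm[0,1]); dj=(j-cur+np.pi/2)%np.pi-np.pi/2
        a=cur+dj; Y=np.array([np.cos(a),np.sin(a),0]); X=np.array([0,0,-1.]); T=np.stack([X,Y,np.cross(X,Y)],1)
        tgt=np.array([x,y,z+.182]); rv=R.from_matrix(Rm.T@T).as_rotvec()
        print('shift(from-axes)',((Rm.T@(tgt-p))*1e3).round(1),'shift(to-axes)',((T.T@(tgt-p))*1e3).round(1),'turn',rv.round(3)); p,Rm=tgt,T
E
python3 - <<'E'
from h import *
J=CY+np.pi/2
plan([(.628,.192,.15),(.628,.192,.01)],[J-.134,J-.134])
print(w2c((.628,.192)),w2c((.6075,.081)),c2w(0,.2))
E
```

```text
t 0.1 tip [ 0.1555 -0.6306  0.2217] jawdeg -76.1 down [-0.     0.002 -1.   ] F [-0.1  0.1 -1.5] grip 87.1
shift(from-axes) [  72.9 -685.7 -655.8] shift(to-axes) [  71.7 -918.2 -239.5] turn [0.508 0.001 0.002]
shift(from-axes) [140.   0.   0.] shift(to-axes) [140.   0.   0.] turn [0. 0. 0.]
[0.00047189 0.37633599] [-0.00524029  0.26360347] [0.6043234  0.01726013]
```

```bash
cat >> h.py <<'E'
def rows(x,y,z,j,n,grip=87,branch=0):
    """n rows from the measured pose to tip (x,y,z) with jaw angle j; branch=0 nearest mod pi, else j exactly, turning by branch-signed way"""
    st=monitor.get_state(); p=st['position']; Rm=R.from_rotvec(st['tool_rot']).as_matrix()
    cur=np.arctan2(Rm[1,1],Rm[0,1]); dj=(j-cur+np.pi/2)%np.pi-np.pi/2
    if branch>0 and dj<0: dj+=np.pi
    if branch<0 and dj>0: dj-=np.pi
    a=cur+dj; 
    print('t',round(st['time'],2),'tip',(p+.182*Rm[:,0]).round(4),'jaw',np.degrees(cur).round(1),'tilt',Rm[:2,0].round(3),'F',st['ft_force'].round(1),'grip',round(st['grip_width']*87,1),'q',st['joint_positions'].round(2))
    # shift uses tip target with vertical tool
    tgt=np.array([x,y,z+.182]); 
    # each row: absolute waypoint, tilt removed on first row, yaw uniform
    cp,cR=p,Rm
    out=[]
    for i in range(n):
        b=cur+dj*(i+1)/n; Y=np.array([np.cos(b),np.sin(b),0]); X=np.array([0,0,-1.]); T=np.stack([X,Y,np.cross(X,Y)],1)
        w=p+(tgt-p)*(i+1)/n
        s=(cR.T@(w-cp)*1e3).round(0); rv=R.from_matrix(cR.T@T).as_rotvec().round(3)
        out.append(list(s)+list(rv)+[grip])
        cp=cp+cR@s/1e3; cR=cR@R.from_rotvec(rv).as_matrix()
    for k in range(0,n,5): print(json.dumps(out[k:k+5]).replace('.0,',',').replace(' ',''))
    print('end tip',(cp+.182*cR[:,0]).round(4))
E
python3 - <<'E'
from h import *
rows(.628,.195,.2,CY+np.pi/2-.134,21,87,1)
E
```

```text
t 0.1 tip [ 0.1555 -0.6306  0.2217] jaw -76.1 tilt [-0.     0.002] F [-0.1  0.1 -1.5] grip 87.1 q [ 1.34  0.32 -0.07  1.45  0.02  1.37 -0.06]
[[1,-33,-31,-0.125,-0,0.002,87],[1,-28,-35,-0.126,0,-0,87],[1,-24,-39,-0.125,0,-0,87],[1,-19,-41,-0.126,0,-0,87],[1,-14,-43,-0.125,0,-0,87]]
[[1,-8,-45,-0.126,0,-0,87],[1,-3,-45,-0.125,0,-0,87],[1,3,-45,-0.125,0,-0,87],[1,9,-45,-0.126,0,-0,87],[1,14,-43,-0.125,0,-0,87]]
[[1,20,-41,-0.126,0,-0,87],[1,24,-38,-0.125,0,-0,87],[1,29,-35,-0.125,0,-0,87],[1,33,-30,-0.126,0,-0,87],[1,37,-27,-0.125,0,0,87]]
[[2,40,-22,-0.126,0,0,87],[1,42,-16,-0.125,0,0,87],[1,44,-11,-0.126,0,0,87],[1,45,-6,-0.125,0,0,87],[1,45,0,-0.125,0,0,87]]
[[1,45,6,-0.126,0,0,87]]
end tip [0.628  0.1949 0.1997]
```

```bash
python3 -m creep '[[1,-33,-31,-0.125,0,0.002,87],[1,-28,-35,-0.125,0,0,87],[1,-24,-39,-0.125,0,0,87],[1,-19,-41,-0.125,0,0,87],[1,-14,-43,-0.125,0,0,87]]'; python3 -m creep '[[1,-8,-45,-0.125,0,0,87],[1,-3,-45,-0.125,0,0,87],[1,3,-45,-0.125,0,0,87],[1,9,-45,-0.125,0,0,87],[1,14,-43,-0.125,0,0,87]]'
python3 - <<'E'
from h import *
rows(.628,.195,.2,CY+np.pi/2-.134,11,87,1)
E
```

```text
time: 0.6
position: [0.2688, -0.4329, 0.399]
tool_rot: [1.702, 0.792, -1.703]
ft_force: [0.8, -0.0, 0.6]
grip_width: 1.0
time: 1.1
position: [0.3817, -0.236, 0.394]
tool_rot: [1.262, 1.171, -1.264]
ft_force: [0.3, -0.2, -0.4]
grip_width: 1.001
t 1.1 tip [ 0.3818 -0.2364  0.212 ] jaw -4.2 tilt [ 0.    -0.002] F [ 0.3 -0.2 -0.4] grip 87.1 q [ 1.   -0.09 -0.48  1.92 -0.04  1.3   0.47]
[[1,19,-41,-0.125,0.002,-0,87],[1,25,-38,-0.126,0,-0,87],[1,29,-34,-0.125,0,-0,87],[1,33,-31,-0.125,0,-0,87],[1,36,-27,-0.126,0,-0,87]]
[[1,40,-21,-0.125,0,-0,87],[2,42,-17,-0.125,0,-0,87],[1,44,-11,-0.126,0.001,-0,87],[1,44,-5,-0.125,-0,-0,87],[1,46,-0,-0.125,-0,-0,87]]
[[1,44,6,-0.126,-0,-0,87]]
end tip [0.6282 0.1946 0.1999]
```

```bash
python3 -m creep '[[1,19,-41,-0.125,0,0,87],[1,25,-38,-0.125,0,0,87],[1,29,-34,-0.125,0,0,87],[1,33,-31,-0.125,0,0,87],[1,36,-27,-0.125,0,0,87]]'; python3 -m creep '[[1,40,-21,-0.125,0,0,87],[2,42,-17,-0.125,0,0,87],[1,44,-11,-0.125,0,0,87],[1,44,-5,-0.125,0,0,87],[1,46,0,-0.125,0,0,87]]'
python3 - <<'E'
from h import *
rows(.629,.192,.1,CY+np.pi/2-.134,3,87)
shot('a')
E
```

```text
time: 1.6
position: [0.4942, -0.0407, 0.3887]
tool_rot: [0.793, 1.419, -0.796]
ft_force: [0.7, -0.9, -0.3]
grip_width: 1.002
time: 2.1
position: [0.6088, 0.1537, 0.382]
tool_rot: [0.309, 1.548, -0.313]
ft_force: [0.2, -1.0, 0.2]
grip_width: 1.003
t 2.1 tip [0.6088 0.1532 0.2   ] jaw 67.3 tilt [-0.    -0.003] F [ 0.2 -1.   0.2] grip 87.3 q [ 0.39  0.42 -0.89  1.52  0.33  1.37  0.65]
[[33,14,1,-0.043,0.001,0.002,87],[34,15,2,-0.044,-0,0,87],[33,14,3,-0.043,-0,0,87]]
end tip [0.6293 0.1918 0.0999]
```

View pics/top_a.png

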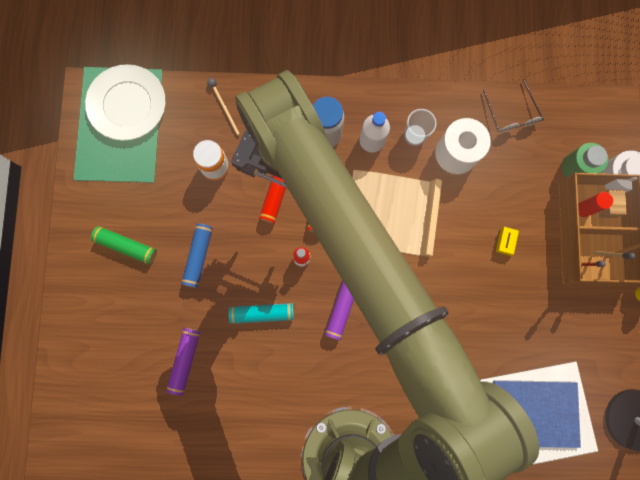

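```bash
python3 -m creep '[[33,14,1,-0.043,0.001,0.002,87],[34,15,2,-0.043,0,0,87],[33,14,3,-0.043,0,0,87]]'
python3 - <<'E'
from h import *
rows(.629,.192,.012,CY+np.pi/2-.134,4,87)
shot('b',('side',))
E
```

```text
time: 2.5
position: [0.6287, 0.1906, 0.281]
tool_rot: [0.212, 1.56, -0.213]
ft_force: [0.3, -0.2, 0.1]
grip_width: 1.0
t 2.5 tip [0.6288 0.1905 0.099 ] jaw 74.5 tilt [ 0.    -0.001] F [ 0.3 -0.2  0.1] grip 87.0 q [ 0.29  0.57 -0.86  1.55  0.45  1.23  0.66]
[[22,0,-0,-0.001,0,0.001,87],[22,1,-0,-0.001,0,-0,87],[21,0,-0,-0.001,0,-0,87],[22,0,-0,-0.001,0,-0,87]]
end tip [0.6291 0.1917 0.012 ]
```

View pics/side_b.png

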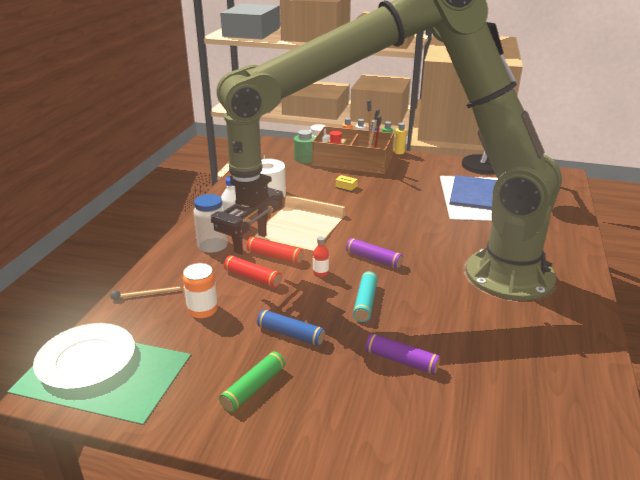

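```bash
python3 -m creep '[[22,0,0,0,0,0.001,87],[22,1,0,0,0,0,87],[21,0,0,0,0,0,87],[22,0,0,0,0,0,87],[0,0,0,0,0,0,60]]' 6
python3 - <<'E'
from h import *
rows(.629,.192,.012,CY+np.pi/2-.134,1,87)
shot('c',('side',),{'side':(180,150,340,300)})
E
```

```text
time: 3.05
position: [0.6277, 0.1902, 0.1927]
tool_rot: [0.212, 1.565, -0.216]
ft_force: [-0.1, -0.5, 0.6]
grip_width: 0.962
t 3.05 tip [0.6268 0.1899 0.0107] jaw 74.4 tilt [-0.005 -0.001] F [-0.1 -0.5  0.6] grip 83.7 q [ 0.26  0.66 -0.8   1.62  0.52  1.1   0.61]
[[-1,2,1,-0.006,-0.005,0.003,87]]
end tip [0.6293 0.1919 0.0117]
side crop 180 150 f 4.0
```

View pics/side_c.png

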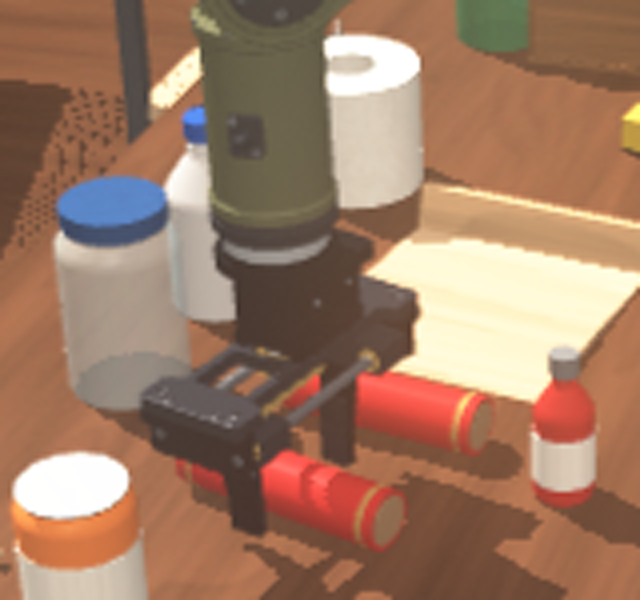

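```bash
python3 -m creep '[[0,0,0,0,0,0,36],[0,0,0,0,0,0,36],[0,0,0,0,0,0,36],[0,0,0,0,0,0,36],[0,0,0,0,0,0,36]]' 6
python3 -m creep '[[0,0,0,0,0,0,36],[0,0,0,-0.03,0,0,36],[0,0,0,-0.04,0,0,36],[0,0,0,-0.04,0,0,36],[0,0,0,-0.025,0,0,36]]'
python3 - <<'E'
from h import *
rows(.629,.192,.012,CY+np.pi/2,1,36)
shot('d',('side',),{'side':(180,150,340,300)})
E
```

```text
time: 3.6
position: [0.6291, 0.1921, 0.196]
tool_rot: [0.214, 1.559, -0.211]
ft_force: [0.8, 2.0, 1.2]
grip_width: 0.494
time: 4.1
position: [0.6292, 0.1921, 0.1958]
tool_rot: [0.106, 1.567, -0.104]
ft_force: [-0.0, -0.1, 1.7]
grip_width: 0.461
t 4.1 tip [0.6294 0.1923 0.0138] jaw 82.3 tilt [0.001 0.001] F [-0.  -0.1  1.7] grip 40.1 q [ 0.28  0.67 -0.83  1.61  0.54  1.1   0.74]
[[2,-0,-0,-0.002,0.001,-0.002,36]]
end tip [0.6291 0.192  0.0118]
side crop 180 150 f 4.0
```

View pics/side_d.png

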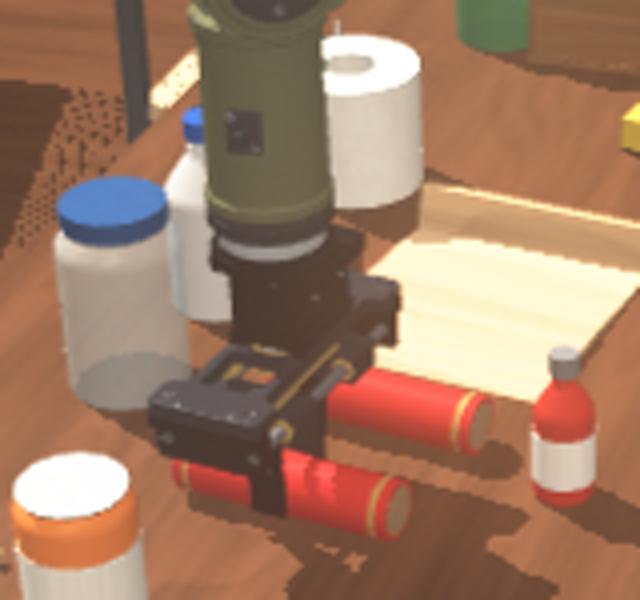

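```bash
python3 -m creep '[[0,0,0,0,0,0,56],[0,0,0,0,0,0,56],[-5,0,0,0,0,0,56],[-25,0,0,0,0,0,50],[-30,0,0,0,0,0,20]]'
python3 - <<'E'
from h import *
x,y=c2w(-.003,.320)
rows(x,y,.068,CY+np.pi/2,3,0)
rows(x,y,.013,CY+np.pi/2,3,0)
E
```

```text
time: 4.65
position: [0.6284, 0.1916, 0.255]
tool_rot: [0.107, 1.571, -0.106]
ft_force: [1.1, -0.0, 0.3]
grip_width: 0.55
t 4.65 tip [0.628  0.1916 0.073 ] jaw 82.2 tilt [-0.002  0.   ] F [ 1.1 -0.   0.3] grip 47.8 q [ 0.3   0.6  -0.87  1.57  0.48  1.2   0.77]
[[2,-19,-1,-0.001,-0.002,-0,0],[1,-18,-1,-0.001,-0,-0,0],[2,-19,-2,-0.002,-0,-0,0]]
end tip [0.6168 0.1366 0.068 ]
t 4.65 tip [0.628  0.1916 0.073 ] jaw 82.2 tilt [-0.002  0.   ] F [ 1.1 -0.   0.3] grip 47.8 q [ 0.3   0.6  -0.87  1.57  0.48  1.2   0.77]
[[20,-19,-1,-0.001,-0.002,-0,0],[20,-18,-1,-0.001,-0,-0,0],[20,-19,-2,-0.002,-0,-0,0]]
end tip [0.6168 0.1367 0.013 ]
```

```bash
python3 -m creep '[[0,-19,-1,0,-0.002,0,0],[0,-18,-1,0,0,0,0],[0,-19,-2,0,0,0,0],[0,0,0,0,0,0,0],[0,0,0,0,0,0,0]]'
python3 - <<'E'
from h import *
x,y=c2w(-.003,.320)
rows(x,y,.013,CY+np.pi/2,3,0)
shot('e',('side','top'),{'side':(180,150,340,300),'top':(230,120,450,280)})
E
```

```text
time: 5.15
position: [0.6175, 0.137, 0.2557]
tool_rot: [0.108, 1.565, -0.106]
ft_force: [0.3, -0.2, 0.2]
grip_width: 0.115
t 5.15 tip [0.6181 0.1373 0.0737] jaw 82.2 tilt [0.003 0.001] F [ 0.3 -0.2  0.2] grip 10.0 q [ 0.42  0.55 -0.89  1.64  0.46  1.17  0.85]
[[20,-0,-0,-0.002,0.003,-0.002,0],[20,-0,-0,-0.001,-0,0,0],[21,-0,-0,-0.002,-0,0,0]]
end tip [0.6175 0.137  0.0127]
side crop 180 150 f 4.0
top crop 230 120 f 3.6363636363636362
```

View pics/side_e.png

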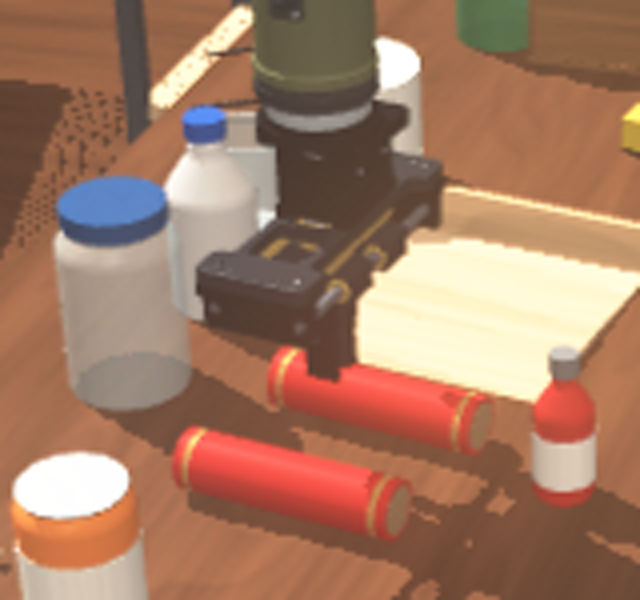

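View pics/top_e.png

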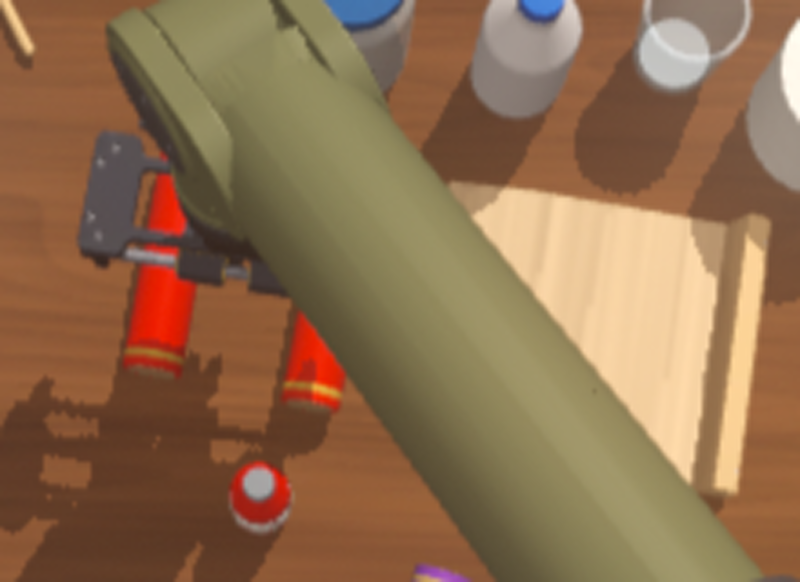

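```bash
python3 -m creep '[[20,0,0,0,0.003,-0.002,0],[20,0,0,0,0,0,0],[20,0,0,0,0,0,0],[0,-10,0,0,0,0,0],[0,-12,0,0,0,0,0]]'
python3 -m creep '[[0,-12,0,0,0,0,0],[0,-15,0,0,0,0,0],[0,-15,0,0,0,0,0],[0,-15,0,0,0,0,0],[0,-15,0,0,0,0,0]]'
python3 - <<'E'
from h import *
x,y=c2w(-.005,.09)
rows(x,y,.0135,CY+np.pi/2,9,0)
print(w2c(monitor.get_state()['position']))
shot('f',('side',),{'side':(180,150,340,300)})
E
```

```text
time: 5.75
position: [0.614, 0.1156, 0.1947]
tool_rot: [0.105, 1.57, -0.105]
ft_force: [0.3, 0.3, 0.9]
grip_width: 0.006
time: 6.25
position: [0.6046, 0.042, 0.1958]
tool_rot: [0.107, 1.568, -0.108]
ft_force: [0.4, 1.6, 0.9]
grip_width: 0.009
t 6.25 tip [0.6046 0.0418 0.0138] jaw 82.2 tilt [-0.    -0.001] F [0.4 1.6 0.9] grip 0.8 q [ 0.56  0.57 -0.85  1.75  0.49  1.05  0.97]
[[0,-15,-0,-0.001,0,0.001,0],[0,-15,-0,-0,0,0,0],[0,-15,-0,-0.001,0,0,0],[0,-15,-1,-0,0,0,0],[0,-15,0,-0.001,0,0,0]]
[[0,-15,-0,-0,0,0,0],[0,-15,-0,-0.001,0,0,0],[0,-15,-0,-0,0,0,0],[0,-15,-1,-0.001,0,0,0]]
end tip [ 0.5845 -0.0915  0.0139]
[-0.00295737  0.22455661]
side crop 180 150 f 4.0
```

View pics/side_f.png

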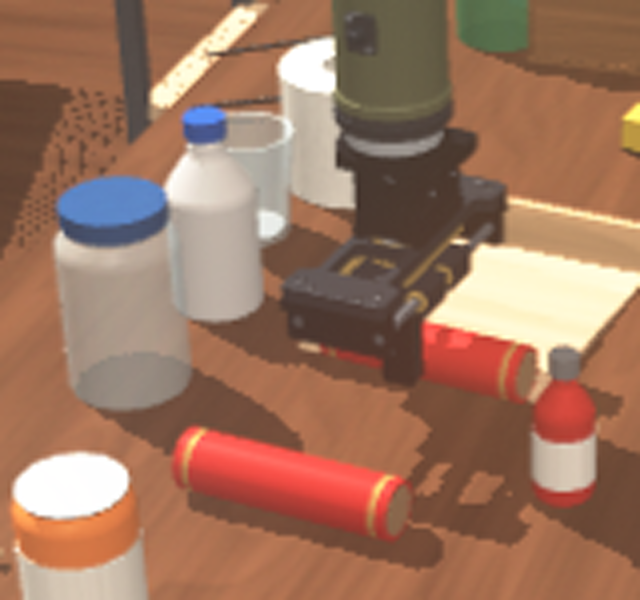

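```bash
python3 -m creep '[[-1,-15,0,0,0,0,0],[0,-15,0,0,0,0,0],[0,-15,0,0,0,0,0],[0,-15,-1,0,0,0,0],[0,-15,0,0,0,0,0]]'
python3 -m creep '[[0,-15,0,0,0,0,0],[0,-15,0,0,0,0,0],[0,-15,-1,0,0,0,0],[0,-12,0,0,0,0,0],[0,-10,0,0,0,0,0]]'
python3 - <<'E'
from h import *
x,y=c2w(-.005,.052)
rows(x,y,.014,CY+np.pi/2,5,0)
print(w2c(monitor.get_state()['position']))
shot('g',('side',),{'side':(200,150,360,270)})
E
```

```text
time: 6.8
position: [0.5932, -0.032, 0.1964]
tool_rot: [0.106, 1.569, -0.108]
ft_force: [-0.8, 0.2, -0.2]
grip_width: 0.008
time: 7.3
position: [0.5833, -0.0979, 0.1966]
tool_rot: [0.107, 1.569, -0.108]
ft_force: [0.2, -0.2, -0.5]
grip_width: 0.003
t 7.3 tip [ 0.5832 -0.0981  0.0146] jaw 82.2 tilt [-0.001 -0.001] F [ 0.2 -0.2 -0.5] grip 0.2 q [ 0.8   0.54 -0.84  1.79  0.46  1.03  1.22]
[[0,-6,0,-0.001,-0.001,0.001,0],[0,-6,0,-0.001,0,-0,0],[0,-7,0,-0.001,0,-0,0],[0,-6,1,-0.001,0,-0,0],[1,-6,-0,-0.001,0,-0,0]]
end tip [ 0.5802 -0.1288  0.0136]
[-0.005674    0.08305172]
side crop 200 150 f 5.0
```

View pics/side_g.png

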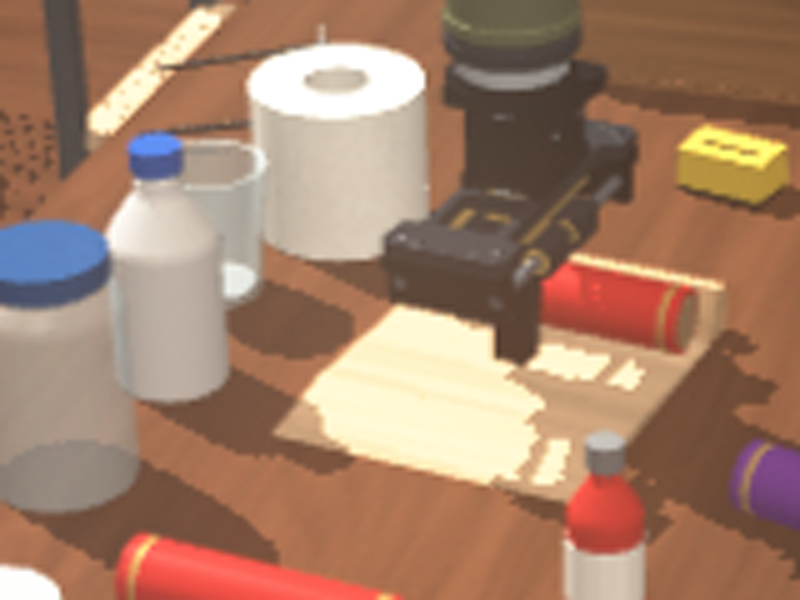

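```bash
python3 -m creep '[[0,-8,0,0,0,0,0],[0,-8,0,0,0,0,0],[0,-7,0,0,0,0,0],[0,-5,0,0,0,0,0],[0,-4,0,0,0,0,0]]'
python3 - <<'E'
from h import *
s=monitor.get_state();print(w2c(s['position']),s['ft_force'])
shot('h',('side','top'),{'side':(200,150,360,270),'top':(330,150,450,250)})
E
```

```text
time: 7.85
position: [0.5792, -0.1287, 0.1966]
tool_rot: [0.106, 1.569, -0.107]
ft_force: [0.5, 0.7, 0.4]
grip_width: 0.005
[-0.00573787  0.05198831] [0.46710977 0.67214333 0.37621367]
side crop 200 150 f 5.0
top crop 330 150 f 6.0
```

View pics/side_h.png

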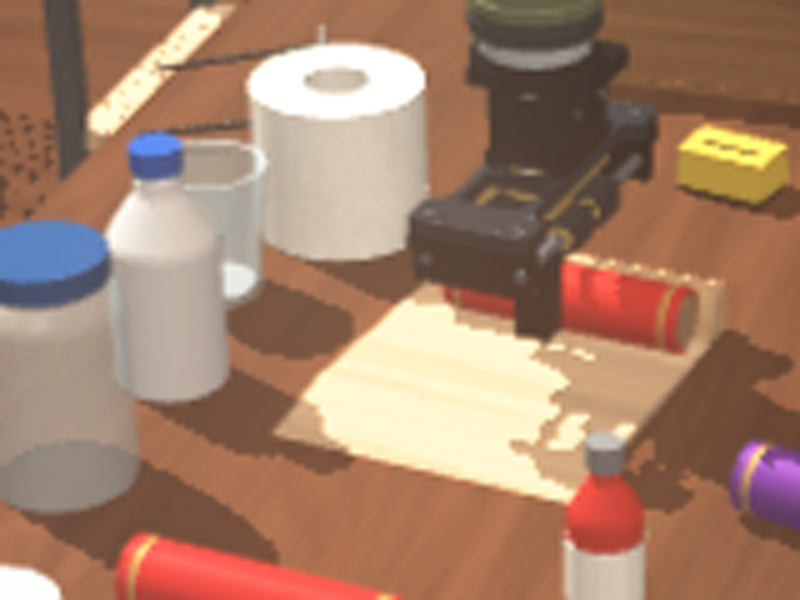

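View pics/top_h.png

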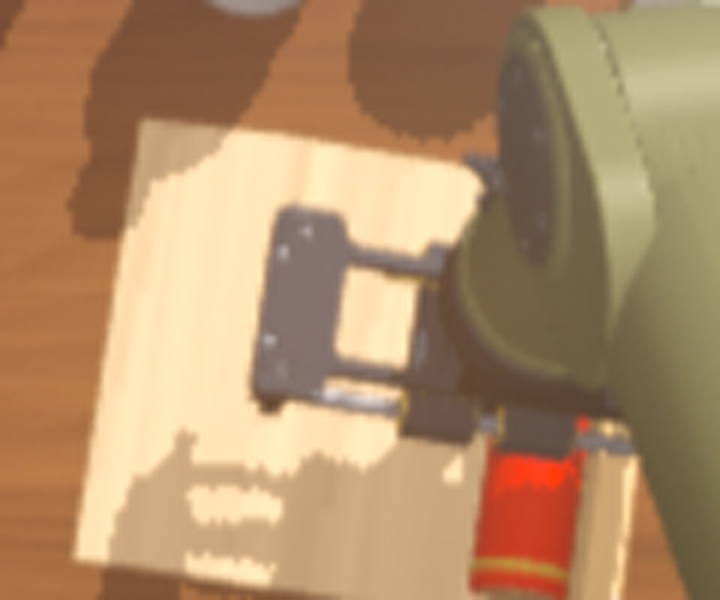

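```bash
python3 -m creep '[[0,-2,0,0,0,0,0],[0,-2,0,0,0,0,0],[0,-1,0,0,0,0,0],[0,-1,0,0,0,0,0]]'
python3 - <<'E'
from h import *
s=monitor.get_state();print(w2c(s['position']),s['ft_force'])
for x in(-.075,-.08,-.085):
  for y in (.015,.02): print(x,y,proj('side',[*c2w(x,y),.023]))
E
```

```text
time: 8.35
position: [0.5784, -0.1339, 0.1967]
tool_rot: [0.106, 1.569, -0.107]
ft_force: [-0.1, 1.1, 0.0]
grip_width: 0.003
[-0.0057739   0.04671333] [-0.13523992  1.14328291  0.02051858]
-0.075 0.015 [333.15468301 212.12972003]
-0.075 0.02 [332.51784855 212.86970003]
-0.08 0.015 [334.72542924 212.45208665]
-0.08 0.02 [334.09148153 213.19349268]
-0.085 0.015 [336.29917928 212.77506975]
-0.085 0.02 [335.66813054 213.51790591]
```

```bash
python3 -m creep '[[0,-2,0,0,0,0,0],[0,-2,0,0,0,0,0],[0,0,0,0,0,0,0]]'
python3 - <<'E'
from h import *
s=monitor.get_state();print(w2c(s['position']),s['ft_force'])
E
```

```text
time: 8.65
position: [0.5782, -0.1349, 0.1968]
tool_rot: [0.108, 1.568, -0.101]
ft_force: [0.8, 7.3, 0.8]
grip_width: 0.007
[-0.00584383  0.04573778] [0.83038093 7.33482161 0.75258039]
```

```bash
python3 -m creep '[[0,4,0,0,0,0,0],[-30,2,0,0,0,0,0],[-35,0,0,0,0,0,0]]'
python3 - <<'E'
from h import *
x,y=c2w(-.005,.432)
rows(x,y,.085,CY,11,20,-1)
shot('i',('side','top'),{'side':(160,150,360,300),'top':(230,120,450,280)})
E
```

```text
time: 8.95
position: [0.5779, -0.1324, 0.2609]
tool_rot: [0.106, 1.572, -0.107]
ft_force: [1.6, -1.0, 0.4]
grip_width: 0.003
t 8.95 tip [ 0.5771 -0.1324  0.0789] jaw 82.2 tilt [-0.004 -0.   ] F [ 1.6 -1.   0.4] grip 0.3 q [ 0.9   0.46 -0.89  1.74  0.39  1.14  1.33]
[[-1,35,0,0.142,-0.004,0.001,20],[-0,34,-5,0.143,-0,0,20],[-1,34,-10,0.142,-0,0,20],[-0,32,-14,0.143,-0,0,20],[-1,29,-19,0.142,-0,0,20]]
[[-0,27,-23,0.143,-0,0,20],[-1,23,-26,0.142,-0,0,20],[-0,18,-29,0.143,0,0,20],[-1,15,-32,0.142,0,0,20],[-1,10,-33,0.143,0,0,20]]
[[-0,5,-35,0.142,0,0,20]]
end tip [0.6299 0.248  0.0849]
side crop 160 150 f 4.0
top crop 230 120 f 3.6363636363636362
```

View pics/side_i.png

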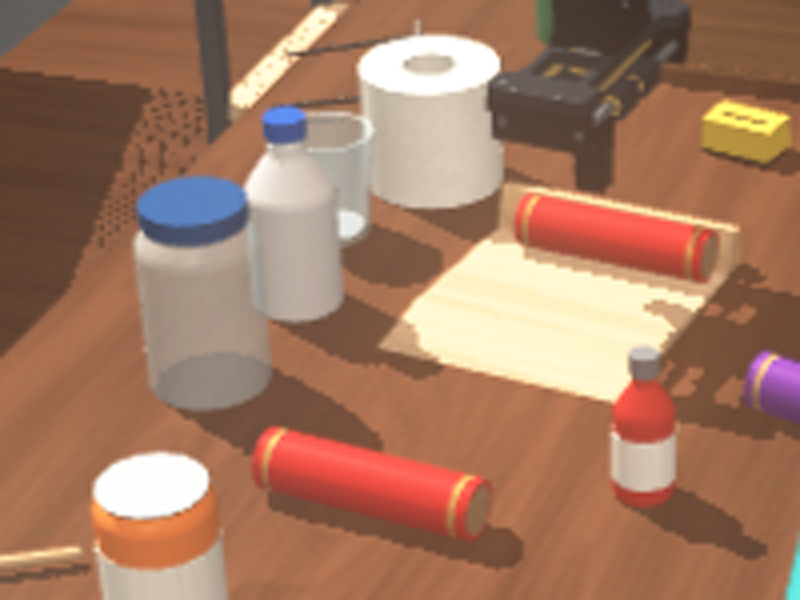

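View pics/top_i.png

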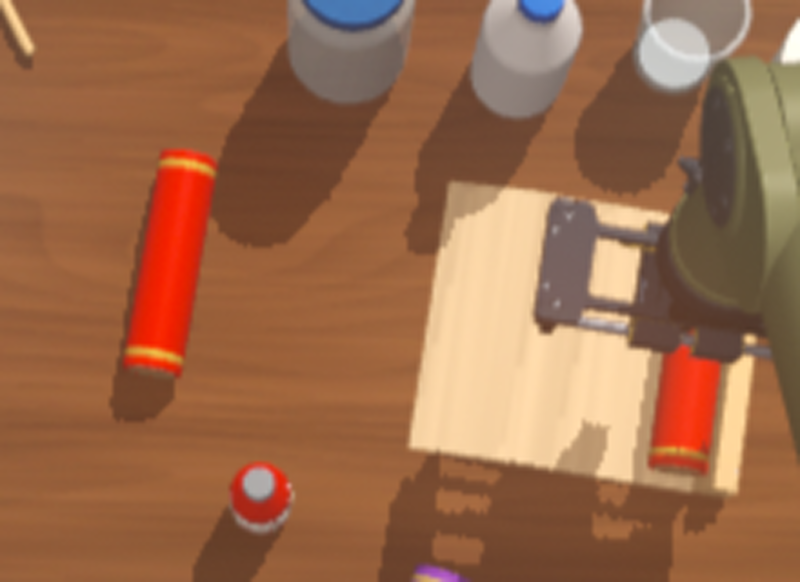

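```bash
python3 - <<'E'
from h import *
g=lambda u,v:(230+u/3.63636,120+v/3.63636)
A,B=at('top',g(153,369),.02),at('top',g(188.5,159),.02); d=B-A
print(w2c((A+B)/2),np.linalg.norm(d),np.degrees(np.arctan2(d[1],d[0])-CY))
A,B=at('side',(160+479/4,150+507/4),.02),0
print('end disc side',w2c(A))
E
python3 -m creep '[[-1,35,0,0.142,-0.004,0.001,20],[-1,34,-5,0.142,0,0,20],[-1,34,-10,0.142,0,0,20],[0,32,-14,0.142,0,0,20],[-1,29,-19,0.142,0,0,20]]'
python3 -m creep '[[0,27,-23,0.142,0,0,20],[-1,23,-26,0.142,0,0,20],[0,18,-29,0.142,0,0,20],[-1,15,-32,0.142,0,0,20],[-1,10,-33,0.142,0,0,20]]'
python3 - <<'E'
from h import *
x,y=c2w(-.005,.432)
rows(x,y,.08,CY,2,20)
rows(x,y,.013,CY,4,20)
E
```

```text
[0.00134268 0.37421726] 0.14823571763715424 0.25741575132805883
end disc side [-0.07798357  0.37539489]
time: 9.55
position: [0.6021, 0.0412, 0.2651]
tool_rot: [0.665, 1.463, -0.666]
ft_force: [0.4, 0.0, -0.0]
grip_width: 0.221
time: 10.05
position: [0.6257, 0.2139, 0.2679]
tool_rot: [1.203, 1.209, -1.201]
ft_force: [0.1, -0.5, -1.0]
grip_width: 0.232
t 10.05 tip [0.6263 0.2135 0.0859] jaw 0.5 tilt [ 0.003 -0.002] F [ 0.1 -0.5 -1. ] grip 20.2 q [ 0.12  0.52 -0.66  1.56  0.34  1.17 -0.59]
[[3,2,-17,0.07,0.002,-0.003,20],[3,1,-17,0.071,-0,-0,20]]
end tip [0.6296 0.2478 0.0799]
t 10.05 tip [0.6263 0.2135 0.0859] jaw 0.5 tilt [ 0.003 -0.002] F [ 0.1 -0.5 -1. ] grip 20.2 q [ 0.12  0.52 -0.66  1.56  0.34  1.17 -0.59]
[[18,1,-9,0.035,0.002,-0.003,20],[18,1,-8,0.035,0,-0,20],[19,0,-9,0.035,0,-0,20],[18,1,-8,0.036,0,-0,20]]
end tip [0.6302 0.2476 0.0129]
```

```bash
python3 -m creep '[[3,2,-17,0.07,0.002,-0.003,20],[3,1,-17,0.07,0,0,20],[25,0,0,0,0,0,20],[25,0,0,0,0,0,20],[16,0,0,0,0,0,20]]'
python3 - <<'E'
from h import *
x,y=c2w(-.002,.2)
rows(x,y,.014,CY,15,20)
print(w2c(monitor.get_state()['position']))
shot('j',('side',),{'side':(160,180,360,330)})
E
```

```text
time: 10.55
position: [0.6287, 0.2464, 0.194]
tool_rot: [1.299, 1.148, -1.302]
ft_force: [-0.5, -0.2, 0.7]
grip_width: 0.237
t 10.55 tip [0.6284 0.2463 0.012 ] jaw -7.2 tilt [-0.002 -0.001] F [-0.5 -0.2  0.7] grip 20.6 q [ 0.03  0.62 -0.6   1.57  0.38  1.07 -0.8 ]
[[-0,0,15,0,0.001,0.002,20],[-0,0,16,0.001,-0,-0,20],[-0,0,15,0,-0,-0,20],[-1,1,15,0.001,-0,-0,20],[0,-0,16,0,-0,-0,20]]
[[0,0,15,0.001,-0,-0,20],[0,0,16,0,-0,-0,20],[-0,0,15,0.001,-0,-0,20],[-0,1,15,0,-0,-0,20],[-0,-0,16,0.001,-0,-0,20]]
[[-0,0,15,0,-0,-0,20],[-1,0,15,0.001,-0,-0,20],[0,1,16,0,-0,-0,20],[0,-0,15,0.001,-0,-0,20],[0,0,15,0,-0,-0,20]]
end tip [0.6023 0.0179 0.014 ]
[-0.00600001  0.43037526]
side crop 160 180 f 4.0
```

View pics/side_j.png

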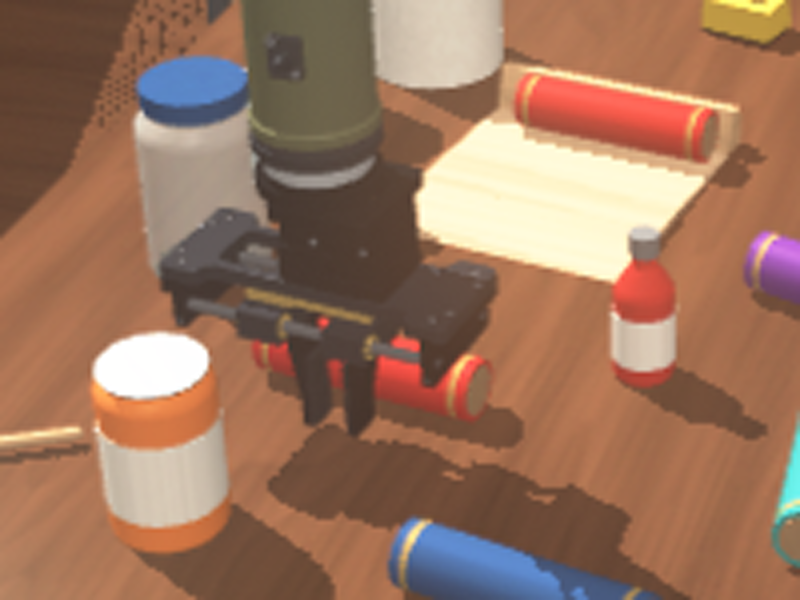

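```bash
python3 -m creep '[[-1,0,12,0,0.001,0.002,20],[0,0,14,0,0,0,20],[0,0,15,0,0,0,20],[0,0,16,0,0,0,20],[0,0,16,0,0,0,20]]'
python3 -m creep '[[0,0,16,0,0,0,20],[0,0,16,0,0,0,20],[-1,0,16,0,0,0,20],[0,0,16,0,0,0,20],[0,0,16,0,0,0,20]]'
python3 -m creep '[[0,0,16,0,0,0,20],[0,0,16,0,0,0,20],[0,0,16,0,0,0,20],[0,0,16,0,0,0,20],[0,0,16,0,0,0,20]]'
python3 - <<'E'
from h import *
x,y=c2w(-.002,.1)
rows(x,y,.015,CY,8,20)
print(w2c(monitor.get_state()['position']))
shot('k',('side',),{'side':(180,150,380,300)})
E
```

```text
time: 11.1
position: [0.6203, 0.1724, 0.1982]
tool_rot: [1.305, 1.145, -1.298]
ft_force: [-0.0, -0.1, 0.6]
grip_width: 0.231
time: 11.6
position: [0.61, 0.0941, 0.1983]
tool_rot: [1.304, 1.147, -1.297]
ft_force: [-1.0, -0.2, -0.6]
grip_width: 0.229
time: 12.1
position: [0.6004, 0.0161, 0.1987]
tool_rot: [1.305, 1.148, -1.295]
ft_force: [-0.5, 3.3, 2.2]
grip_width: 0.23
t 12.1 tip [0.6012 0.0168 0.0167] jaw -7.1 tilt [0.004 0.004] F [-0.5  3.3  2.2] grip 20.0 q [ 0.42  0.47 -0.6   1.77  0.3   0.99 -0.42]
[[0,0,12,0.001,-0.005,-0.004,20],[0,0,13,0.001,0,0,20],[1,0,12,0.001,0,0,20],[-0,1,12,0.001,0,0,20],[0,-0,12,0.001,0,0,20]]
[[0,-0,13,0.001,0,0,20],[0,0,12,0.001,0,0,20],[1,0,12,0.001,0,0,20]]
end tip [ 0.5889 -0.0813  0.0147]
[-0.0037245   0.19831189]
side crop 180 150 f 4.0
```

View pics/side_k.png

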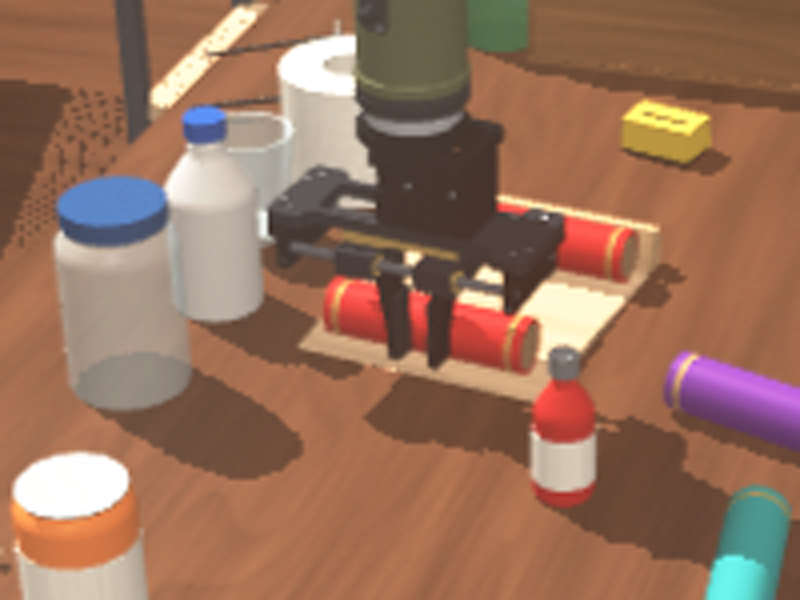

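```bash
python3 -m creep '[[0,0,12,0,-0.002,-0.002,20],[0,0,13,0,0,0,20],[0,0,12,0,0,0,20],[0,0,12,0,0,0,20],[0,0,12,0,0,0,20]]'
python3 -m creep '[[0,0,11,0,0,0,20],[0,0,9,0,0,0,20],[0,0,8,0,0,0,20],[0,0,7,0,0,0,20],[0,0,6,0,0,0,20]]'
python3 - <<'E'
from h import *
x,y=c2w(-.002,.085)
rows(x,y,.015,CY,3,20)
print(w2c(monitor.get_state()['position']))
shot('l',('side',),{'side':(220,150,380,270)})
E
```

```text
time: 12.65
position: [0.5921, -0.0463, 0.1975]
tool_rot: [1.301, 1.147, -1.302]
ft_force: [-0.5, 0.3, -1.0]
grip_width: 0.226
time: 13.15
position: [0.5874, -0.0857, 0.1979]
tool_rot: [1.301, 1.148, -1.3]
ft_force: [-0.7, -1.2, 0.3]
grip_width: 0.23
t 13.15 tip [ 0.5875 -0.0856  0.0159] jaw -7.2 tilt [0.    0.001] F [-0.7 -1.2  0.3] grip 20.0 q [ 0.57  0.45 -0.57  1.79  0.29  0.98 -0.24]
[[0,0,4,0.002,-0.001,-0,20],[1,1,3,0.003,0,-0,20],[-0,0,4,0.002,0,-0,20]]
end tip [ 0.587  -0.0968  0.0149]
[-0.0032373  0.0957451]
side crop 220 150 f 5.0
```

View pics/side_l.png

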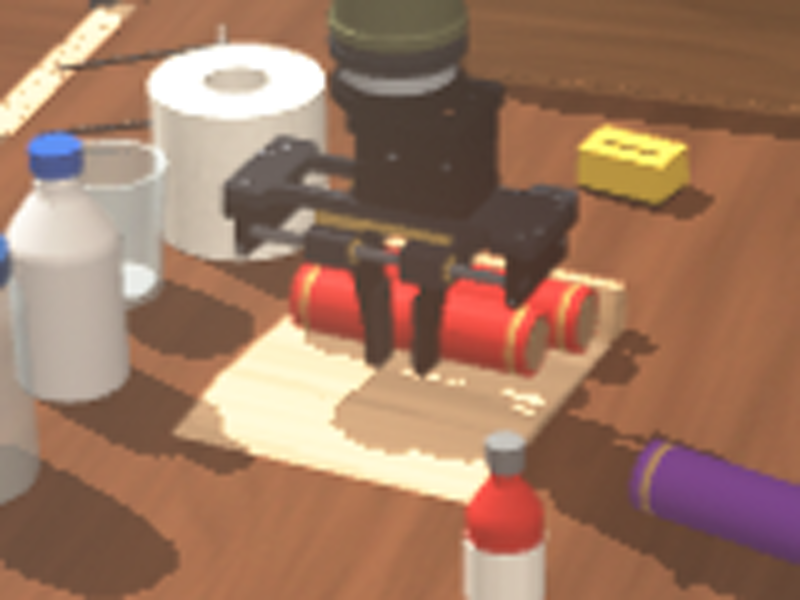

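```bash
python3 -m creep '[[0,0,4,0,0,0,20],[0,0,4,0,0,0,20],[0,0,4,0,0,0,20],[0,0,2,0,0,0,20],[0,0,0,0,0,0,20]]'
python3 - <<'E'
from h import *
print(w2c(monitor.get_state()['position']))
E
```

```text
time: 13.7
position: [0.5862, -0.0944, 0.198]
tool_rot: [1.305, 1.154, -1.294]
ft_force: [0.9, 9.3, 0.3]
grip_width: 0.23
[-0.00327784  0.08695454]
```

```bash
python3 -m creep '[[0,0,-7,0,0,0,40],[-30,0,-4,0,0,0,87],[-35,0,0,0,0,0,87],[-20,0,0,0,0,0,87]]'
python3 - <<'E'
from h import *
rows(.521,-.385,.08,-.253,7,87)
shot('m',('side','top'),{'side':(220,140,420,260),'top':(340,140,540,290)})
E
```

```text
time: 14.1
position: [0.5877, -0.088, 0.2856]
tool_rot: [1.301, 1.145, -1.298]
ft_force: [1.4, -0.3, 0.6]
grip_width: 0.506
t 14.1 tip [ 0.5883 -0.0881  0.1036] jaw -7.1 tilt [ 0.003 -0.001] F [ 1.4 -0.3  0.6] grip 44.0 q [ 0.61  0.35 -0.6   1.72  0.22  1.14 -0.18]
[[3,-4,43,0.018,0,-0.003,87],[4,-4,44,0.019,0,-0,87],[3,-2,43,0.018,0,-0,87],[3,-2,43,0.019,0,-0,87],[4,-1,44,0.018,0,-0,87]]
[[3,-0,43,0.018,0,-0,87],[4,0,44,0.019,0,-0,87]]
end tip [ 0.5207 -0.385   0.0796]
side crop 220 140 f 4.0
top crop 340 140 f 4.0
```

View pics/side_m.png

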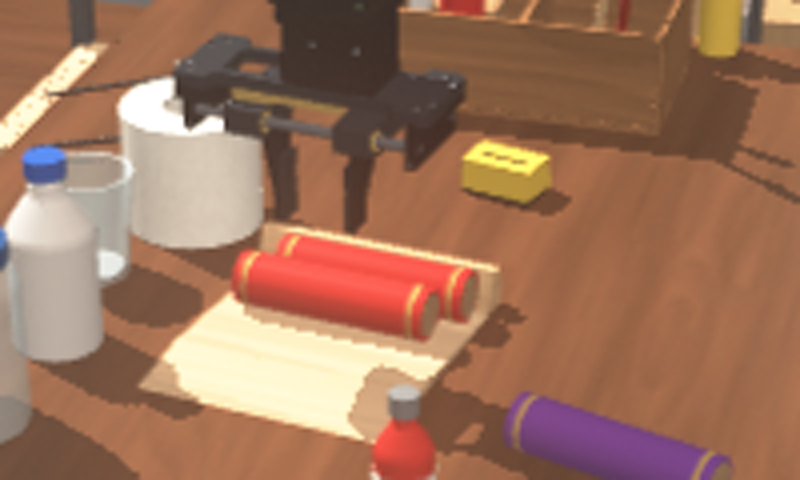

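View pics/top_m.png

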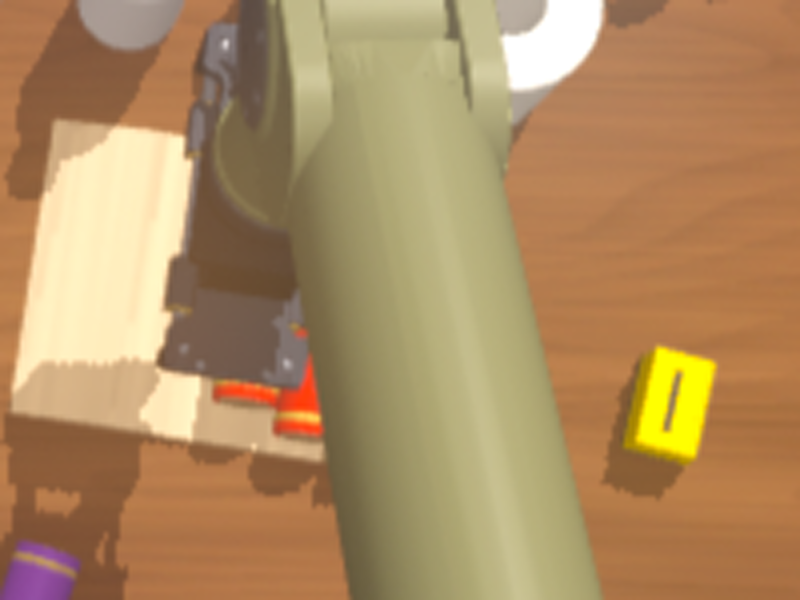

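```bash
python3 -m creep '[[0,-4,43,0.018,0,-0.003,87],[1,-4,44,0.018,0,0,87],[3,-2,43,0.018,0,0,87],[3,-2,43,0.018,0,0,87],[4,-1,44,0.018,0,0,87]]'
python3 -m creep '[[3,0,43,0.018,0,0,87],[3,0,43,0.018,0,0,87]]'
python3 - <<'E'
from h import *
rows(.521,-.385,.05,-.253,2,87)
shot('n',('side','top'),{'side':(260,110,420,230),'top':(400,140,600,290)})
E
```

```text
time: 14.7
position: [0.5384, -0.302, 0.2707]
tool_rot: [1.365, 1.103, -1.369]
ft_force: [0.8, -0.2, 0.0]
grip_width: 0.982
time: 14.9
position: [0.5191, -0.3859, 0.2643]
tool_rot: [1.391, 1.083, -1.395]
ft_force: [0.3, 0.4, 0.5]
grip_width: 1.002
t 14.9 tip [ 0.5183 -0.3857  0.0823] jaw -14.4 tilt [-0.004  0.001] F [0.3 0.4 0.5] grip 87.2 q [ 0.94  0.45 -0.44  1.6   0.21  1.14  0.2 ]
[[16,1,-1,0.001,-0,0.005,87],[16,1,-0,0,-0,-0,87]]
end tip [ 0.5213 -0.3854  0.0503]
side crop 260 110 f 5.0
top crop 400 140 f 4.0
```

View pics/side_n.png

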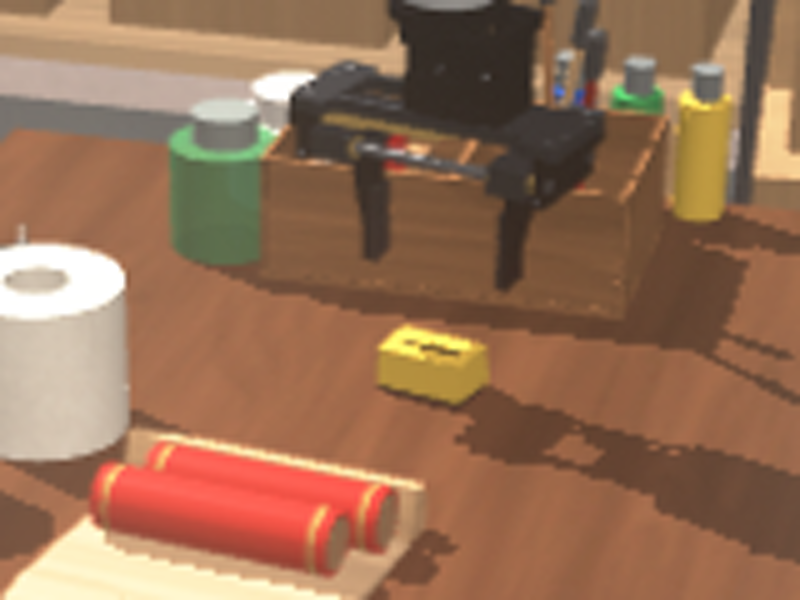

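View pics/top_n.png

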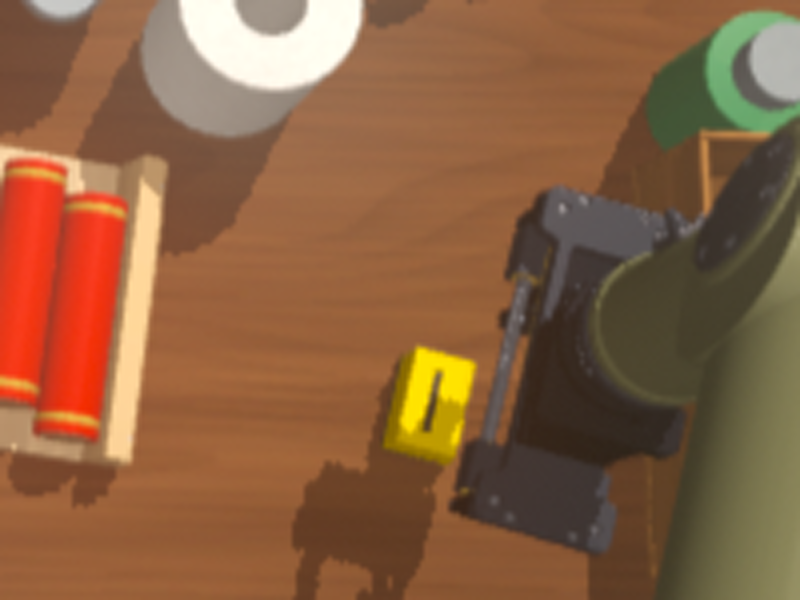

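```bash
python3 - <<'E'
from h import *
g=lambda n,p:((proj(n,p)-([260,110] if n=='side' else [400,140]))*(5 if n=='side' else 4)).round()
for n in('side','top'):
    print(n,g(n,(.518,-.3857,.082)),g(n,(.518,-.3857,.262)),[g(n,p) for p in chock(.521,-.385,.015,-.253)])
E
```

```text
side [438. 265.] [446.  -7.] [array([485., 377.]), array([454., 403.]), array([456., 361.]), array([482., 340.]), array([405., 357.]), array([373., 382.]), array([374., 340.]), array([401., 320.])]
top [476. 394.] [614. 336.] [array([448., 467.]), array([379., 447.]), array([396., 440.]), array([455., 457.]), array([469., 375.]), array([401., 356.]), array([418., 347.]), array([476., 364.])]
```

```bash
python3 -m creep '[[25,2,-1,0,0,0.004,87],[25,1,0,0,0,0,87],[20,0,0,0,0,0,87],[7,0,0,0,0,0,70],[0,0,0,0,0,0,50]]' 15
python3 -m creep '[[0,0,0,0,0,0,50],[0,0,0,0,0,0,50],[0,0,0,0,0,0,50]]'
python3 - <<'E'
from h import *
rows(.521,-.385,.1,-.253,2,50)
shot('o',('side','top'),{'side':(260,110,420,230),'top':(400,140,600,290)})
E
```

```text
time: 15.5
position: [0.5228, -0.3833, 0.1869]
tool_rot: [1.392, 1.083, -1.392]
ft_force: [-0.3, 1.4, 0.1]
grip_width: 0.893
time: 15.8
position: [0.5235, -0.3841, 0.1899]
tool_rot: [1.392, 1.078, -1.391]
ft_force: [-1.7, 1.1, 2.6]
grip_width: 0.688
t 15.8 tip [ 0.5238 -0.3842  0.0079] jaw -14.4 tilt [ 0.002 -0.001] F [-1.7  1.1  2.6] grip 59.9 q [ 0.92  0.53 -0.42  1.65  0.25  1.01  0.17]
[[-46,-1,1,0.001,0,-0.002,50],[-46,-1,1,0.001,0,0,50]]
end tip [ 0.5209 -0.3855  0.0999]
side crop 260 110 f 5.0
top crop 400 140 f 4.0
```

View pics/side_o.png

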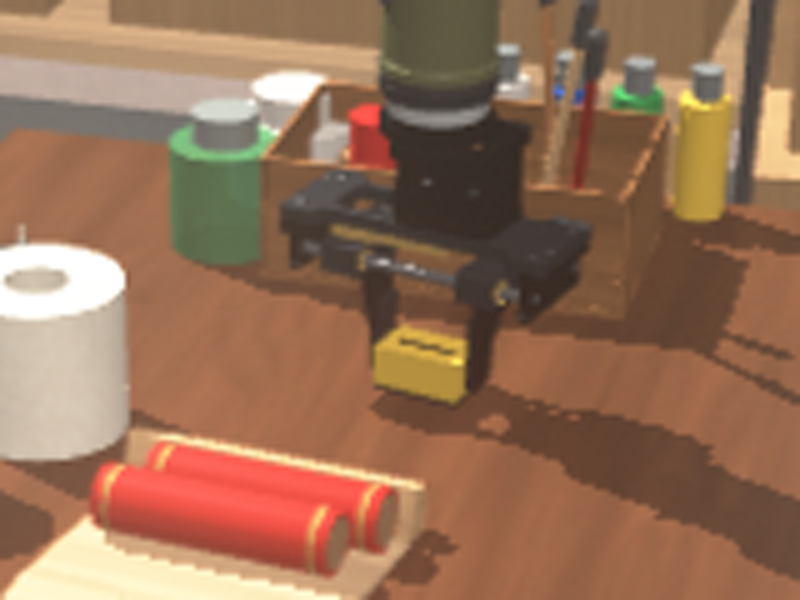

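```bash
python3 -m creep '[[0,0,0,0,0,0,50],[-30,0,0,0,0,0,50],[-40,-1,0,0,0,-0.002,50],[-25,0,0,0,0,0,50]]' 25
python3 - <<'E'
from h import *
x,y=c2w(0,.12)
rows(x,y,.1,CY,8,50)
E
```

```text
time: 16.3
position: [0.5229, -0.3839, 0.2859]
tool_rot: [1.392, 1.078, -1.39]
ft_force: [1.3, -0.8, -1.9]
grip_width: 0.686
t 16.3 tip [ 0.5232 -0.384   0.1039] jaw -14.4 tilt [ 0.002 -0.001] F [ 1.3 -0.8 -1.9] grip 59.6 q [ 0.94  0.43 -0.45  1.58  0.2   1.17  0.2 ]
[[0,-1,-41,-0.015,0,-0.002,50],[1,-1,-41,-0.015,0,-0,50],[0,-0,-42,-0.015,0,-0,50],[1,0,-41,-0.014,0,-0,50],[0,1,-41,-0.015,0,-0,50]]
[[1,2,-41,-0.015,0,-0,50],[0,2,-41,-0.015,0,-0,50],[1,3,-41,-0.015,0,-0,50]]
end tip [ 0.5938 -0.0625  0.0998]
```

```bash
python3 -m creep '[[0,-1,-30,-0.015,0,-0.002,50],[1,-1,-41,-0.015,0,0,50],[0,0,-42,-0.015,0,0,50],[1,0,-41,-0.015,0,0,50],[0,1,-41,-0.015,0,0,50]]'
python3 -m creep '[[1,2,-41,-0.015,0,0,50],[0,2,-41,-0.015,0,0,50],[1,3,-41,-0.015,0,0,50],[0,0,-8,0,0,0,50],[0,0,0,0,0,0,50]]'
python3 - <<'E'
from h import *
x,y=c2w(0,.12)
rows(x,y,.022,CY,4,50)
shot('p',('side','top'),{'side':(220,130,380,250),'top':(300,120,500,270)})
E
```

```text
time: 16.8
position: [0.5637, -0.1909, 0.281]
tool_rot: [1.336, 1.124, -1.339]
ft_force: [0.5, 0.2, -2.8]
grip_width: 0.689
time: 17.3
position: [0.5914, -0.0616, 0.2794]
tool_rot: [1.301, 1.151, -1.302]
ft_force: [0.2, -0.4, -3.2]
grip_width: 0.682
t 17.3 tip [ 0.5909 -0.0612  0.0974] jaw -7.2 tilt [-0.003  0.002] F [ 0.2 -0.4 -3.2] grip 59.3 q [ 0.57  0.36 -0.61  1.72  0.22  1.13 -0.23]
[[19,1,0,0.002,-0.002,0.003,50],[19,0,0,0.001,0,0,50],[19,1,0,0.002,0,0,50],[18,0,0,0.001,0,0,50]]
end tip [ 0.5934 -0.0619  0.0224]
side crop 220 130 f 5.0
top crop 300 120 f 4.0
```

View pics/side_p.png

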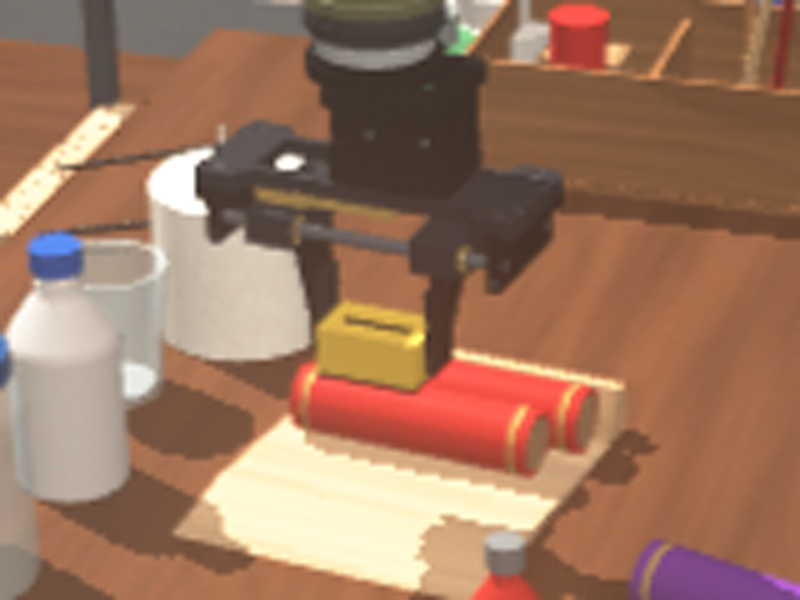

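View pics/top_p.png

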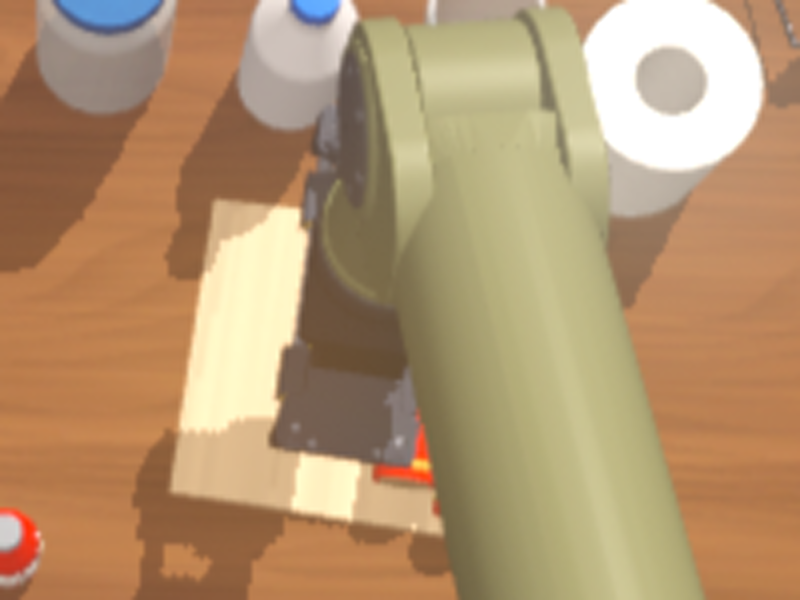

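```bash
python3 -m creep '[[19,1,0,0,-0.001,0.002,50],[19,0,0,0,0,0,50],[19,0,0,0,0,0,50],[17,0,0,0,0,0,50],[0,0,0,0,0,0,50]]'
python3 - <<'E'
from h import *
print(w2c(monitor.get_state()['position']))
x,y=c2w(0,.1)
rows(x,y,.0145,CY,4,50)
shot('q',('side',),{'side':(220,130,380,250)})
E
```

```text
time: 17.9
position: [0.5908, -0.0669, 0.203]
tool_rot: [1.304, 1.147, -1.312]
ft_force: [-0.6, -0.5, -3.1]
grip_width: 0.69
[-0.00227512  0.11475342]
t 17.9 tip [ 0.5897 -0.067   0.021 ] jaw -7.7 tilt [-0.006 -0.   ] F [-0.6 -0.5 -3.1] grip 60.0 q [ 0.55  0.45 -0.58  1.78  0.29  1.   -0.28]
[[2,1,4,-0,0.001,0.006,50],[1,0,3,-0.001,-0,0,50],[2,1,4,-0,-0,0,50],[1,0,4,-0.001,-0,0,50]]
end tip [ 0.5908 -0.0821  0.015 ]
side crop 220 130 f 5.0
```

View pics/side_q.png

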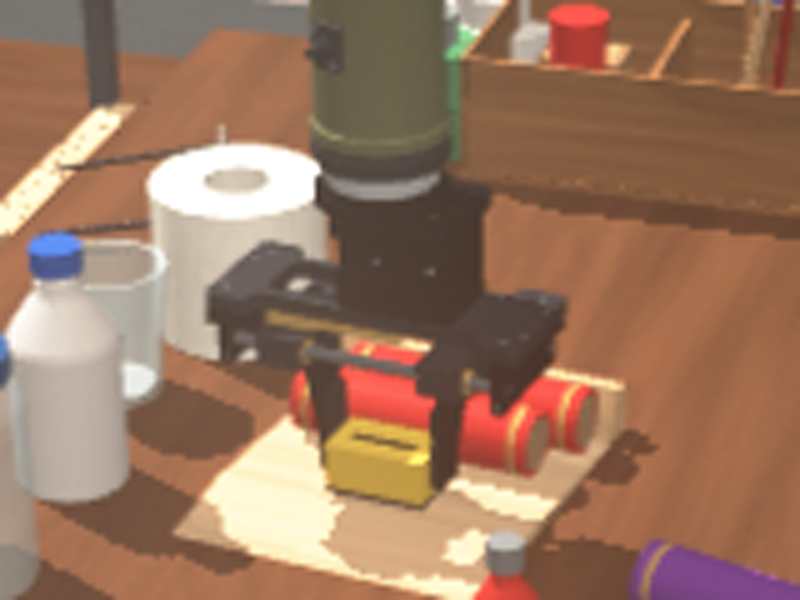

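```bash
python3 -m creep '[[2,0,4,0,0,0.003,50],[2,0,4,0,0,0,50],[1,0,4,0,0,0,50],[1,0,3,0,0,0,50],[0,0,0,0,0,0,50]]'
python3 - <<'E'
from h import *
s=monitor.get_state();print(w2c(s['position']),s['ft_force'],s['position'][2]-.182)
E
```

```text
time: 18.45
position: [0.5904, -0.0808, 0.2001]
tool_rot: [1.306, 1.141, -1.305]
ft_force: [0.1, -0.4, -2.9]
grip_width: 0.686
[-0.00091615  0.10090794] [ 0.0822456  -0.43378419 -2.92518127] 0.01805297001595929
```

```bash
python3 -m creep '[[1,0,2,0,0,0,50],[1,0,2,0,0,0,50],[1,0,1,0,0,0,50],[0,0,0,0,0,0,50]]'
python3 - <<'E'
from h import *
s=monitor.get_state();print(w2c(s['position']),s['ft_force'],s['position'][2]-.182)
shot('r',('side',),{'side':(220,150,340,240)})
E
```

```text
time: 18.85
position: [0.5898, -0.0849, 0.197]
tool_rot: [1.306, 1.142, -1.304]
ft_force: [-0.3, -0.8, -2.6]
grip_width: 0.689
[-0.0009233   0.09678344] [-0.34330079 -0.79140007 -2.61393629] 0.014969368564432012
side crop 220 150 f 6.666666666666667
```

View pics/side_r.png

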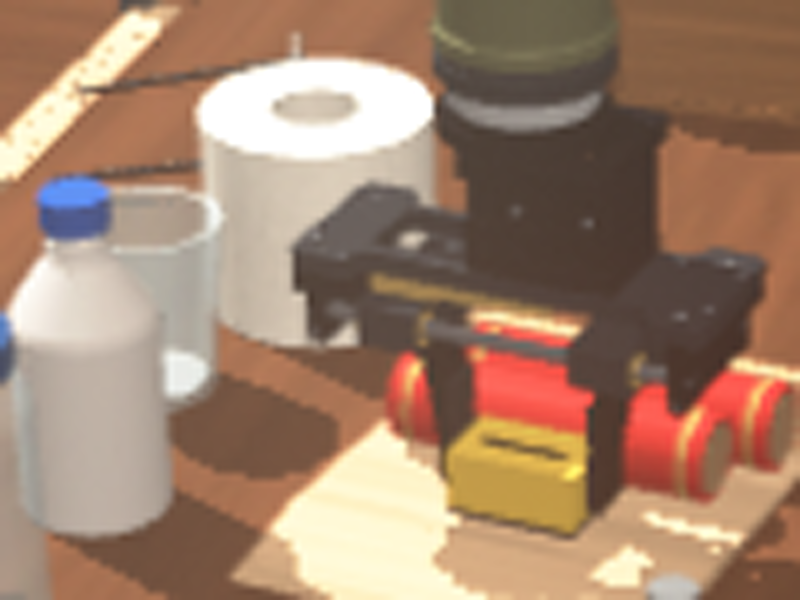

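Lower to touch deck, then press to the tube.

```bash
python3 -m creep '[[1,0,1,0,0,0,50],[1,0,0,0,0,0,50],[0,0,0,0,0,0,50]]'
python3 -c "
from h import *
s=monitor.get_state();print(w2c(s['position']),s['ft_force'],s['position'][2]-.182)"
python3 -m creep '[[0,0,2,0,0,0,50],[0,0,1,0,0,0,50],[0,0,0,0,0,0,50]]'
python3 -c "
from h import *
s=monitor.get_state();print(w2c(s['position']),s['ft_force'],s['position'][2]-.182)"
```

```text
time: 19.2
position: [0.5898, -0.0853, 0.1964]
tool_rot: [1.305, 1.143, -1.303]
ft_force: [-4.5, 0.8, 7.2]
grip_width: 0.684
[-0.00085989  0.09640816] [-4.48068822  0.81590479  7.22649676] 0.014374450687668489
time: 19.5
position: [0.5899, -0.0869, 0.1963]
tool_rot: [1.307, 1.144, -1.301]
ft_force: [-1.4, 3.7, 5.2]
grip_width: 0.692
[-0.00059839  0.09488862] [-1.43332553  3.7301877   5.24325267] 0.014304945919949907
```

```bash
python3 -m creep '[[0,0,2,0,0,0,50],[0,0,1,0,0,0,50],[0,0,0,0,0,0,50]]'
python3 -c "
from h import *
s=monitor.get_state();print(w2c(s['position']),s['ft_force'],s['position'][2]-.182)"
python3 -m creep '[[0,0,2,0,0,0,50],[0,0,0,0,0,0,50]]'
python3 - <<'E'
from h import *
s=monitor.get_state();print(w2c(s['position']),s['ft_force'],s['position'][2]-.182)
shot('s',('side',),{'side':(220,150,340,240)})
E
```

```text
time: 19.8
position: [0.5898, -0.0877, 0.1963]
tool_rot: [1.31, 1.146, -1.298]
ft_force: [-0.5, 6.5, 4.0]
grip_width: 0.69
[-0.0006063   0.09407841] [-0.54395408  6.53727197  3.96513376] 0.014268642932244946
time: 20.0
position: [0.5896, -0.0884, 0.1961]
tool_rot: [1.311, 1.148, -1.296]
ft_force: [-1.3, 9.5, 4.1]
grip_width: 0.687
[-0.0006524   0.09336899] [-1.28180226  9.45360955  4.11626847] 0.014110887624601137
side crop 220 150 f 6.666666666666667
```

View pics/side_s.png

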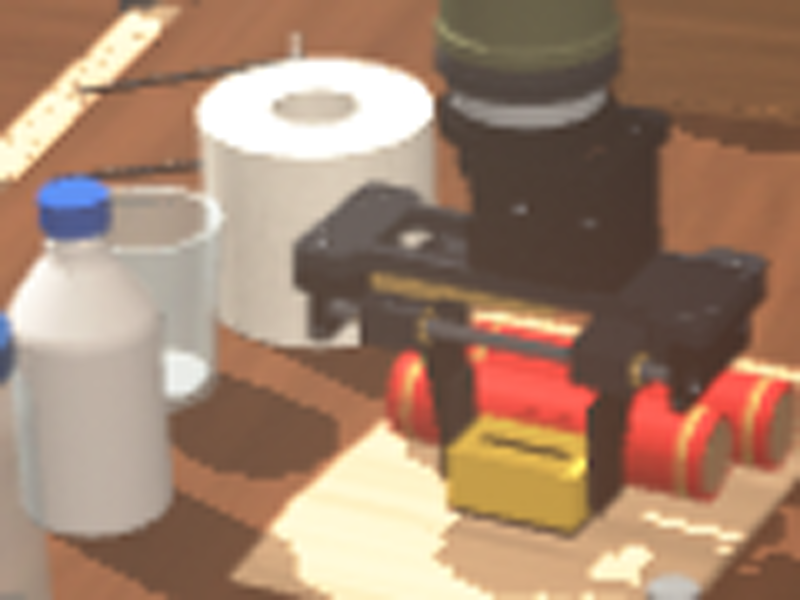

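```bash
python3 -m creep '[[0,0,2,0,0,0,50],[0,0,1,0,0,0,50],[0,0,0,0,0,0,50]]'
python3 - <<'E'
from h import *
s=monitor.get_state();print(w2c(s['position']),s['ft_force'],s['position'][2]-.182)
E
```

```text
time: 20.35
position: [0.5893, -0.091, 0.196]
tool_rot: [1.311, 1.149, -1.296]
ft_force: [-0.5, 10.4, 2.1]
grip_width: 0.685
[-0.00067399  0.09073412] [-0.45322259 10.43136004  2.08732628] 0.014010437326321179
```

```bash
python3 -m creep '[[0,0,1,0,0,0,50],[0,0,1,0,0,0,50],[0,0,0,0,0,0,50]]'
python3 - <<'E'
from h import *
s=monitor.get_state();print(w2c(s['position']),s['ft_force'],s['position'][2]-.182)
shot('t',('side',),{'side':(260,170,350,230)})
a=cv2.imread('pics/side_t_full.png')
E
```

```text
time: 20.65
position: [0.589, -0.0929, 0.196]
tool_rot: [1.311, 1.149, -1.296]
ft_force: [-0.6, 11.0, 3.0]
grip_width: 0.687
[-0.00066597  0.08873466] [-0.57119376 10.97850005  2.96746561] 0.01397790828035031
side crop 260 170 f 8.88888888888889
```

View pics/side_t.png

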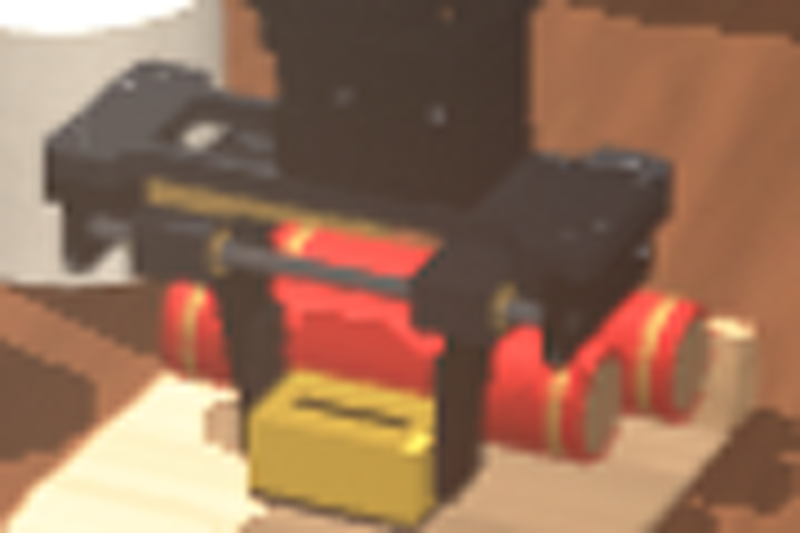

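```bash
python3 - <<'E'
from h import *
o=[]
for t in 'rst':
    im=cv2.imread(f'pics/side_{t}_full.png')[190:230,270:350]; o.append(cv2.resize(im,None,fx=5,fy=5,interpolation=cv2.INTER_CUBIC))
cv2.imwrite('pics/cmp1.png',np.vstack(o))
E
```

```text
(no output)
```

View pics/cmp1.png

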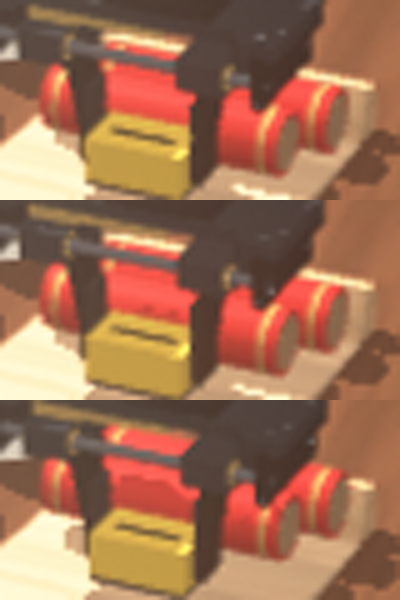

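```bash
python3 -m creep '[[0,0,-3,0,0,0,50],[0,0,-2,0,0,0,50],[0,0,-1,0,0,0,50],[0,0,0,0,0,0,50]]'
python3 - <<'E'
from h import *
s=monitor.get_state();print(w2c(s['position']),s['ft_force'],s['position'][2]-.182)
shot('u',('side',),{'side':(260,170,350,230)})
o=[]
for t in 'rtu':
    im=cv2.imread(f'pics/side_{t}_full.png')[190:230,270:350]; o.append(cv2.resize(im,None,fx=5,fy=5,interpolation=cv2.INTER_CUBIC))
cv2.imwrite('pics/cmp2.png',np.vstack(o))
E
```

```text
time: 21.1
position: [0.5893, -0.0915, 0.1961]
tool_rot: [1.306, 1.143, -1.301]
ft_force: [-1.9, 3.3, 6.5]
grip_width: 0.686
[-0.0006005   0.09020098] [-1.86090915  3.28246923  6.48993366] 0.014128069186139541
side crop 260 170 f 8.88888888888889
```

View pics/cmp2.png

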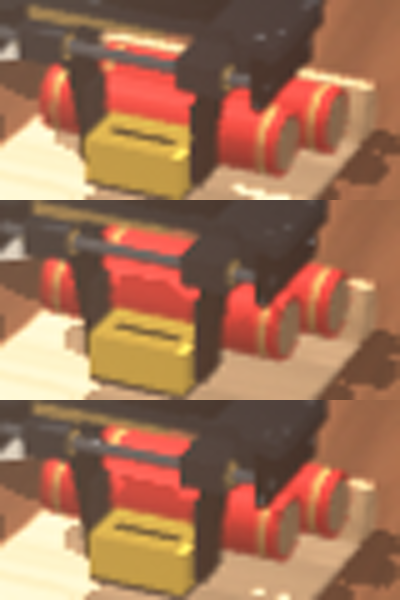

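```bash
python3 -m creep '[[0,0,-2,0,0,0,50],[0,0,-2,0,0,0,50],[0,0,-2,0,0,0,50],[0,0,0,0,0,0,50]]'
python3 - <<'E'
from h import *
s=monitor.get_state();print(w2c(s['position']),s['ft_force'],s['position'][2]-.182)
shot('v',('side',),{'side':(260,170,350,230)})
o=[]
for t in 'ruv':
    im=cv2.imread(f'pics/side_{t}_full.png')[190:230,270:350]; o.append(cv2.resize(im,None,fx=5,fy=5,interpolation=cv2.INTER_CUBIC))
cv2.imwrite('pics/cmp3.png',np.vstack(o))
E
```

```text
time: 21.55
position: [0.5899, -0.0881, 0.1963]
tool_rot: [1.305, 1.139, -1.305]
ft_force: [-1.5, -1.0, 7.9]
grip_width: 0.686
[-0.00045038  0.09362902] [-1.48384576 -0.97497644  7.8773798 ] 0.0143438002421718
side crop 260 170 f 8.88888888888889
```

View pics/cmp3.png

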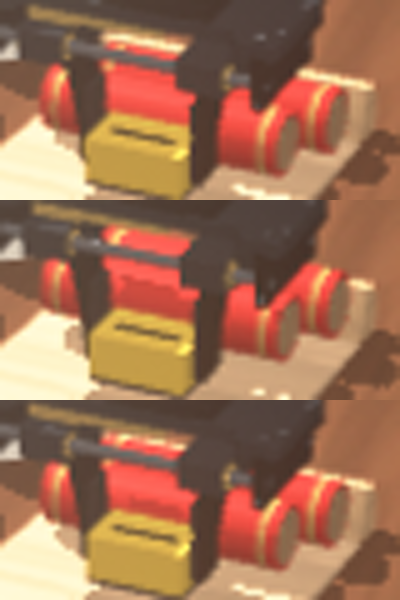

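```bash
python3 -m creep '[[0,0,-1,0,0,0,50],[0,0,0,0,0,0,50]]'
python3 - <<'E'
from h import *
s=monitor.get_state();print(w2c(s['position']),s['ft_force'],s['position'][2]-.182)
shot('w',('side',),{'side':(260,170,350,230)})
o=[]
for t in 'rvw':
    im=cv2.imread(f'pics/side_{t}_full.png')[190:230,270:350]; o.append(cv2.resize(im,None,fx=5,fy=5,interpolation=cv2.INTER_CUBIC))
cv2.imwrite('pics/cmp4.png',np.vstack(o))
E
```

```text
time: 21.8
position: [0.59, -0.0877, 0.1963]
tool_rot: [1.305, 1.139, -1.306]
ft_force: [-3.2, -1.8, 7.8]
grip_width: 0.688
[-0.00043293  0.09411144] [-3.17678046 -1.75518609  7.82617851] 0.014335516631748535
side crop 260 170 f 8.88888888888889
```

View pics/cmp4.png

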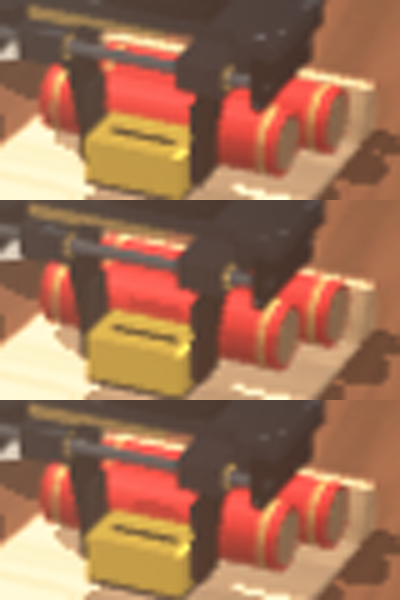

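```bash
python3 -m creep '[[-1,0,0,0,0,0,68],[0,0,0,0,0,0,80],[0,0,0,0,0,0,80],[-15,0,0,0,0,0,80],[-30,0,0,0,0,0,80]]'
python3 - <<'E'
from h import *
s=monitor.get_state();print(w2c(s['position']),s['ft_force'],s['position'][2]-.182,s['grip_width']*87)
E
python3 -m creep '[[-40,0,-10,0,0,0,80],[-40,0,-20,0,0,0,80],[-20,0,-40,0,0,0,80],[0,0,-45,0,0,0,80]]'
python3 - <<'E'
from h import *
rows(.467,.377,.13,CY+np.pi/2,8,87,1)
shot('x',('side','top'),{'side':(240,170,360,260),'top':(335,160,455,250)})
E
```

```text
time: 22.35
position: [0.5885, -0.0858, 0.2397]
tool_rot: [1.304, 1.147, -1.307]
ft_force: [-0.2, -0.3, -0.8]
grip_width: 0.912
[-0.00217025  0.09578802] [-0.24827313 -0.28934036 -0.78542767] 0.05774171634471889 79.30834740035327
time: 22.75
position: [0.6058, 0.0283, 0.3464]
tool_rot: [1.312, 1.133, -1.3]
ft_force: [0.2, 0.4, -0.9]
grip_width: 0.913
t 22.75 tip [0.6077 0.0279 0.1644] jaw -7.7 tilt [ 0.011 -0.002] F [ 0.2  0.4 -0.9] grip 79.5 q [ 0.46  0.33 -0.67  1.63  0.22  1.25 -0.38]
[[4,-23,-41,-0.197,0.002,-0.011,87],[4,-15,-44,-0.196,-0,0,87],[5,-5,-47,-0.197,-0,-0,87],[4,3,-47,-0.197,-0,-0,87],[4,13,-45,-0.196,-0,-0,87]]
[[5,21,-42,-0.197,-0,-0,87],[4,29,-37,-0.197,-0,-0,87],[4,36,-30,-0.196,-0,-0,87]]
end tip [0.4671 0.3773 0.1302]
side crop 240 170 f 6.666666666666667
top crop 335 160 f 6.666666666666667
```

View pics/side_x.png

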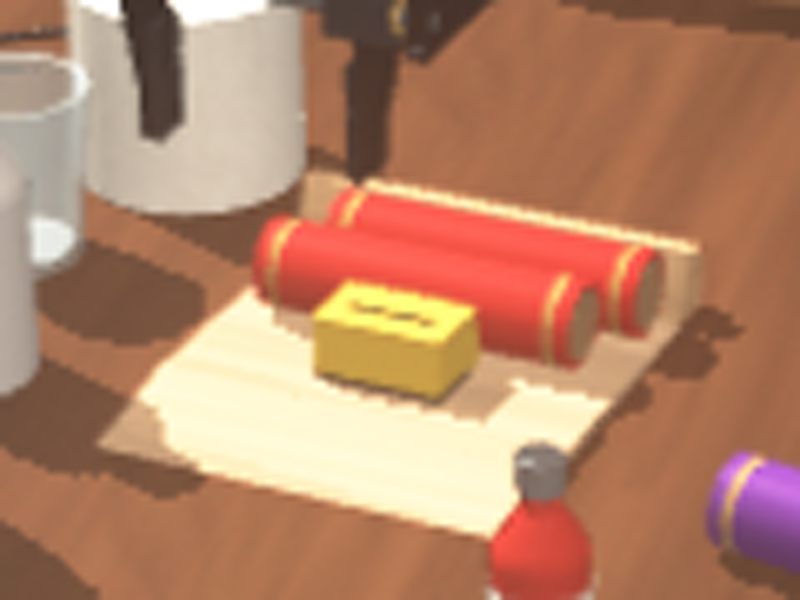

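View pics/top_x.png

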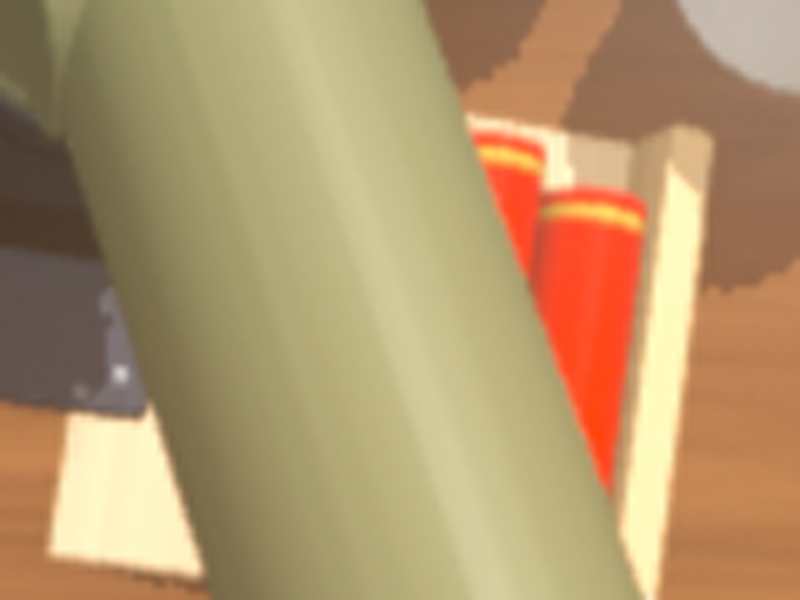

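```bash
python3 - <<'E'
from h import *
rows(.467,.377,.13,CY+np.pi/2,12,87,1)
E
```

```text
t 22.85 tip [0.6053 0.0379 0.1618] jaw -6.9 tilt [0.006 0.005] F [-1.4  1.1 -0.2] grip 80.2 q [ 0.45  0.33 -0.67  1.63  0.21  1.25 -0.38]
[[3,-15,-27,-0.13,-0.005,-0.006,87],[2,-11,-28,-0.13,0,-0,87],[3,-7,-30,-0.13,0,-0,87],[3,-4,-30,-0.13,0,-0,87],[2,1,-31,-0.129,0,-0,87]]
[[3,4,-30,-0.13,0,0,87],[3,9,-29,-0.13,0,0,87],[2,12,-28,-0.13,0,0,87],[3,15,-27,-0.13,0,0,87],[3,19,-24,-0.13,0,0,87]]
[[2,22,-21,-0.13,0,0,87],[3,24,-18,-0.13,0,0,87]]
end tip [0.4674 0.3765 0.1298]
```

```bash
python3 -m creep '[[1,-15,-27,-0.13,-0.002,-0.005,87],[1,-11,-28,-0.13,0,0,87],[2,-7,-30,-0.13,0,0,87],[3,-4,-30,-0.13,0,0,87],[2,1,-31,-0.13,0,0,87]]'
python3 -m creep '[[3,4,-30,-0.13,0,0,87],[3,9,-29,-0.13,0,0,87],[3,12,-28,-0.13,0,0,87],[3,15,-27,-0.13,0,0,87],[3,19,-24,-0.13,0,0,87]]'
python3 -m creep '[[2,22,-21,-0.13,0,0,87],[3,24,-18,-0.13,0,0,87],[0,0,0,0,0,0,87]]'
python3 - <<'E'
from h import *
rows(.467,.377,.11,CY+np.pi/2-.055,2,87)
shot('y',('side','top'),{'side':(240,170,360,260),'top':(335,160,455,250)})
E
```

```text
time: 23.35
position: [0.5481, 0.1719, 0.3323]
tool_rot: [0.812, 1.413, -0.818]
ft_force: [1.0, 0.5, -0.4]
grip_width: 1.0
time: 23.85
position: [0.4921, 0.3138, 0.3172]
tool_rot: [0.308, 1.55, -0.313]
ft_force: [-0.1, 0.2, -0.3]
grip_width: 0.998
time: 24.15
position: [0.4678, 0.3733, 0.3122]
tool_rot: [0.104, 1.573, -0.103]
ft_force: [-1.0, -0.1, -0.6]
grip_width: 1.003
t 24.15 tip [0.467  0.3735 0.1302] jaw 82.4 tilt [-0.005  0.001] F [-1.  -0.1 -0.6] grip 87.3 q [ 0.1   0.47 -1.04  1.67  0.42  1.25  0.41]
[[10,2,-1,0.027,-0.005,-0,87],[10,2,-0,0.028,0,-0,87]]
end tip [0.4674 0.3774 0.1102]
side crop 240 170 f 6.666666666666667
top crop 335 160 f 6.666666666666667
```

View pics/side_y.png

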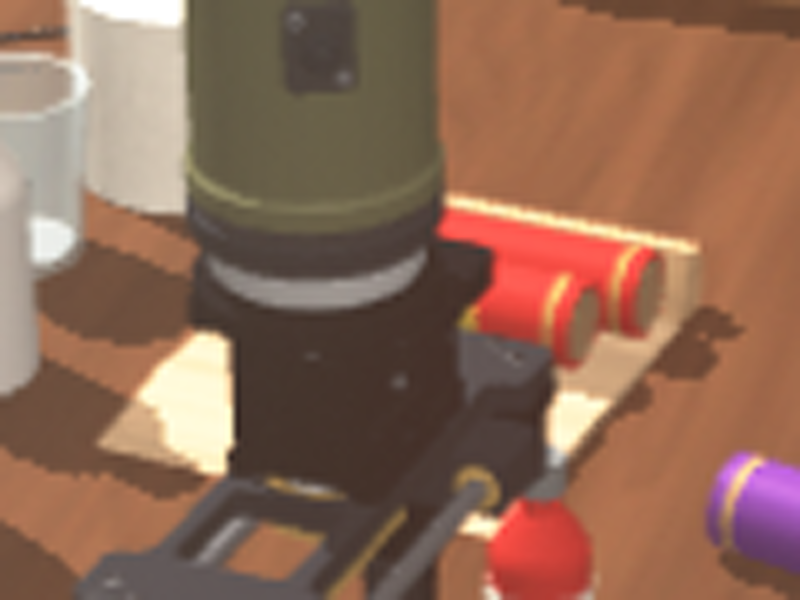

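View pics/top_y.png

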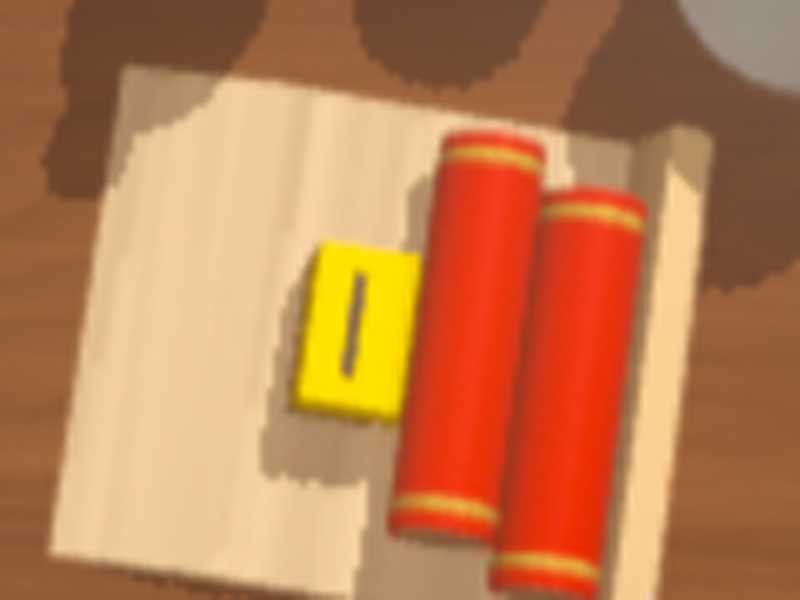

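View pics/top_y_full.png

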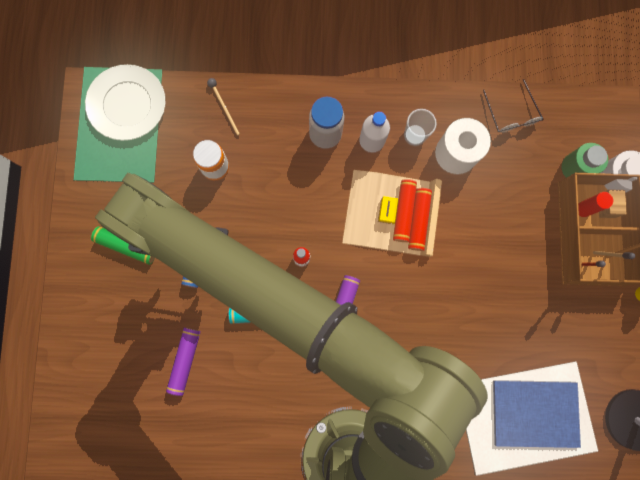

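```bash
cat > meas.py <<'E'
from h import *
f=6.66667
g=lambda p:(335+p[0]/f,160+p[1]/f)
def m(nm,tl,tr,br,bl,z):
    P=[w2c(at('top',g(p),z)) for p in(tl,tr,br,bl)]; P=np.array(P)
    T=(P[0]+P[1])/2;B=(P[2]+P[3])/2; d=T-B
    print(nm,'c',((P.mean(0))*1e3).round(1),'len',round(np.linalg.norm(d)*1e3,1),'w',round(np.linalg.norm(P[0]-P[1])*1e3,1),'yaw',np.degrees(np.arctan2(d[1],d[0])).round(2))
if __name__=='__main__':
    m('t1',(541,197),(646,203),(598,595),(490,583),.023)
    m('t2',(442,138),(545,147),(497,543),(388,528),.024)
    m('ch',(322,243),(420,255),(398,418),(296,408),.036)
    for k,p,z in(('r+',(123,66),0),('r-',(48,553),0),('o+',(712,130),.035)): print(k,(w2c(at('top',g(p),z))*1e3).round(1))
    for k,p in (('t1',[*c2w(0,.015),.023]),('t2',[*c2w(0,.055),.024])): 
        h=(hullmask('top',cyl(p[0],p[1],p[2],CY))-[335,160])*f; print(k,h.min(0).round(),h.max(0).round())
E
python3 meas.py
```

```text
t1 c [-9.  14.9] len 148.3 w 39.3 yaw 0.2
t2 c [ 5.5 54.7] len 150.3 w 38.7 yaw 0.32
ch c [-1.4 96.5] len 62.2 w 36.3 yaw -0.32
r+ [ 94.9 195.2]
r- [-94.9 195.5]
o+ [ 95.2 -22.9]
t1 [491. 158.] [652. 579.]
t2 [384. 140.] [546. 562.]
```

```bash
python3 -m creep '[[25,2,-1,0.027,-0.003,0,87],[25,2,0,0.027,0,0,87],[25,0,0,0,0,0,87],[25,0,0,0,0,0,87],[20,0,0,0,0,0,80]]' 12
python3 - <<'E'
from h import *
rows(.467,.377,.009,CY+np.pi/2-.055,1,87)
shot('z',('side',),{'side':(220,220,380,360)})
E
```

```text
time: 24.75
position: [0.472, 0.3707, 0.1903]
tool_rot: [0.153, 1.564, -0.161]
ft_force: [-0.6, 0.0, -0.2]
grip_width: 0.969
t 24.75 tip [0.472  0.3698 0.0083] jaw 78.6 tilt [ 0.    -0.005] F [-0.6  0.  -0.2] grip 84.3 q [ 0.01  0.6  -0.92  1.77  0.55  1.06  0.27]
[[-1,5,-6,-0.013,0.001,0.005,87]]
end tip [0.4671 0.3768 0.0092]
side crop 220 220 f 4.285714285714286
```

View pics/side_z.png

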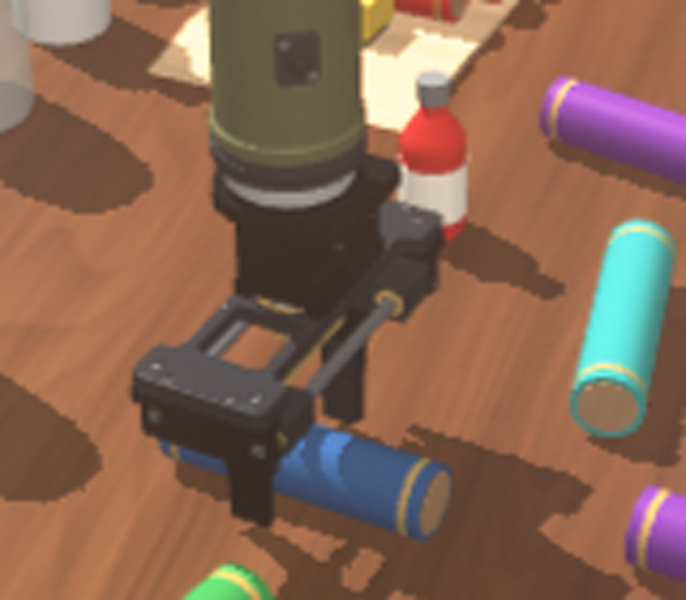

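```bash
python3 -m creep '[[-1,5,-5,-0.01,0,0.004,70],[0,0,0,0,0,0,36],[0,0,0,0,0,0,36],[0,0,0,0,0,0,36],[0,0,0,0,0,0,36]]' 15
python3 -m creep '[[0,0,0,0,0,0,36],[0,0,0,0,0,0,36],[0,0,0,0,0,0,36]]' 25
python3 - <<'E'
from h import *
rows(.467,.377,.009,CY+np.pi/2,1,36)
shot('A',('side',),{'side':(220,220,380,360)})
E
```

```text
time: 25.3
position: [0.4671, 0.3788, 0.1932]
tool_rot: [0.147, 1.564, -0.145]
ft_force: [0.2, 0.1, -0.3]
grip_width: 0.551
time: 25.6
position: [0.4669, 0.3788, 0.1927]
tool_rot: [0.147, 1.565, -0.145]
ft_force: [1.1, -0.2, 2.9]
grip_width: 0.452
t 25.6 tip [0.4672 0.379  0.0107] jaw 79.3 tilt [0.001 0.001] F [ 1.1 -0.2  2.9] grip 39.4 q [ 0.    0.6  -0.93  1.76  0.55  1.06  0.27]
[[2,-2,0,-0.054,0.001,-0.001,36]]
end tip [0.4666 0.3769 0.0087]
side crop 220 220 f 4.285714285714286
```

View pics/side_A.png

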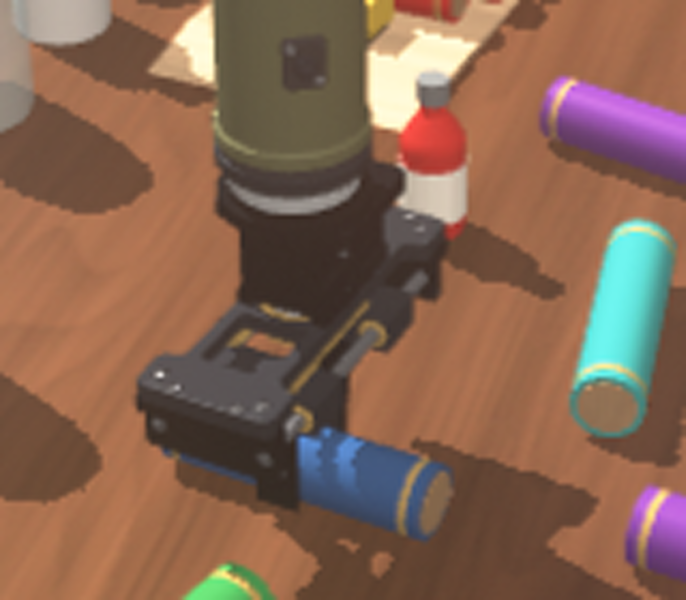

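```bash
python3 -m creep '[[-20,0,0,0,0,0,36],[-35,0,0,0,0,0,36],[-45,0,0,0,0,0,36],[-45,0,0,0,0,0,36],[-15,0,0,0,0,0,36]]' 30
python3 - <<'E'
from h import *
x,y=c2w(-.002,.0348)
rows(x,y,.165,CY+np.pi/2,15,36)
E
```

```text
time: 26.15
position: [0.4668, 0.3798, 0.3569]
tool_rot: [0.15, 1.561, -0.141]
ft_force: [0.2, 0.5, -1.4]
grip_width: 0.452
t 26.15 tip [0.4678 0.3807 0.1749] jaw 79.4 tilt [0.006 0.005] F [ 0.2  0.5 -1.4] grip 39.3 q [ 0.1   0.43 -1.05  1.62  0.38  1.31  0.38]
[[1,-33,14,-0.004,0.005,-0.006,36],[0,-33,14,-0.003,-0,0,36],[1,-33,13,-0.004,-0,0,36],[1,-34,14,-0.003,-0,0,36],[0,-33,13,-0.004,-0,0,36]]
[[1,-33,14,-0.003,-0,0,36],[0,-34,13,-0.004,-0,0,36],[1,-33,13,-0.003,-0,0,36],[1,-33,13,-0.004,-0,0,36],[0,-34,13,-0.004,-0,0,36]]
[[1,-33,13,-0.003,-0,0,36],[1,-34,12,-0.004,-0,0,36],[0,-34,13,-0.003,-0,0,36],[1,-33,12,-0.004,-0,0,36],[1,-34,12,-0.003,-0,0,36]]
end tip [ 0.5802 -0.1461  0.1647]
```

```bash
python3 -m creep '[[0,-25,10,-0.004,0.002,-0.003,36],[0,-33,14,-0.004,0,0,36],[0,-33,14,-0.004,0,0,36],[0,-34,14,-0.004,0,0,36],[0,-33,13,-0.004,0,0,36]]'
python3 -m creep '[[0,-33,14,-0.004,0,0,36],[0,-34,13,-0.004,0,0,36],[0,-33,13,-0.004,0,0,36],[0,-33,13,-0.004,0,0,36],[0,-34,13,-0.004,0,0,36]]'
python3 - <<'E'
from h import *
x,y=c2w(-.002,.0348)
rows(x,y,.165,CY+np.pi/2,6,36)
E
```

```text
time: 26.65
position: [0.5026, 0.2097, 0.3513]
tool_rot: [0.128, 1.57, -0.132]
ft_force: [1.0, -0.6, -1.5]
grip_width: 0.447
time: 27.15
position: [0.5413, 0.0347, 0.3517]
tool_rot: [0.113, 1.571, -0.116]
ft_force: [0.6, 0.6, -1.7]
grip_width: 0.45
t 27.15 tip [0.5407 0.0344 0.1697] jaw 81.7 tilt [-0.003 -0.002] F [ 0.6  0.6 -1.7] grip 39.2 q [ 0.79  0.26 -1.03  1.76  0.23  1.26  1.13]
[[1,-29,11,-0.002,-0.003,0.002,36],[1,-29,11,-0.003,0,0,36],[0,-29,10,-0.002,0,0,36],[1,-29,11,-0.002,0,0,36],[1,-29,11,-0.002,0,0,36]]
[[1,-29,10,-0.003,0,0,36]]
end tip [ 0.5804 -0.1465  0.1647]
```

```bash
python3 -m creep '[[0,-29,11,-0.002,-0.002,0.001,36],[0,-29,11,-0.002,0,0,36],[0,-29,11,-0.002,0,0,36],[1,-29,11,-0.002,0,0,36],[1,-29,11,-0.002,0,0,36]]'
python3 -m creep '[[0,-26,9,-0.002,0,0,36],[0,0,0,0,0,0,36],[0,0,0,0,0,0,36]]'
python3 - <<'E'
from h import *
x,y=c2w(-.002,.0348)
rows(x,y,.1,CY+np.pi/2,4,36)
shot('B',('side','top'),{'side':(220,120,380,240)})
E
```

```text
time: 27.65
position: [0.5753, -0.1164, 0.3496]
tool_rot: [0.106, 1.57, -0.107]
ft_force: [-0.2, 0.3, -1.7]
grip_width: 0.453
time: 27.95
position: [0.5806, -0.1426, 0.3495]
tool_rot: [0.107, 1.57, -0.106]
ft_force: [0.3, -0.4, -2.5]
grip_width: 0.455
t 27.95 tip [ 0.5803 -0.1424  0.1675] jaw 82.3 tilt [-0.002  0.001] F [ 0.3 -0.4 -2.5] grip 39.6 q [ 0.94  0.38 -0.92  1.63  0.31  1.29  1.4 ]
[[17,-1,0,-0.001,-0.002,-0.001,36],[17,-1,0,-0.001,0,0,36],[17,-1,0,-0,0,0,36],[17,-1,1,-0.001,0,0,36]]
end tip [ 0.581  -0.1467  0.0995]
side crop 220 120 f 5.0
```

View pics/side_B.png

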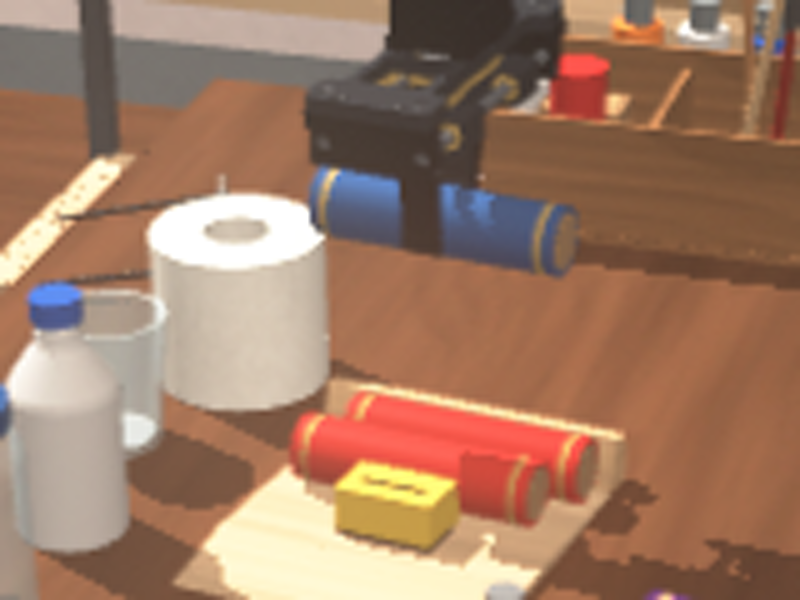

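```bash
python3 -m creep '[[20,-1,0,0,0,0,36],[30,-1,0,0,0,0,36],[30,-1,0,0,0,0,36],[20,-1,0,0,0,0,36],[0,0,0,0,0,0,36]]'
python3 - <<'E'
from h import *
s=monitor.get_state();print(w2c(s['position']),s['ft_force'])
x,y=c2w(-.002,.0348)
rows(x,y,.0495,CY+np.pi/2,4,36)
shot('C',('side',),{'side':(240,130,360,220)})
E
```

```text
time: 28.55
position: [0.5789, -0.1447, 0.2479]
tool_rot: [0.104, 1.574, -0.103]
ft_force: [-0.1, -0.9, -1.3]
grip_width: 0.451
[-0.00384781  0.03614785] [-0.06593525 -0.85333252 -1.30670427]
t 28.55 tip [ 0.578  -0.1444  0.0659] jaw 82.5 tilt [-0.005  0.001] F [-0.1 -0.9 -1.3] grip 39.3 q [ 0.9   0.48 -0.87  1.74  0.4   1.12  1.34]
[[4,-0,0,0,-0.005,-0,36],[4,-1,1,0,-0,-0,36],[4,-0,0,0,-0,-0,36],[4,-0,1,0,-0,-0,36]]
end tip [ 0.5807 -0.1458  0.0499]
side crop 240 130 f 6.666666666666667
```

View pics/side_C.png

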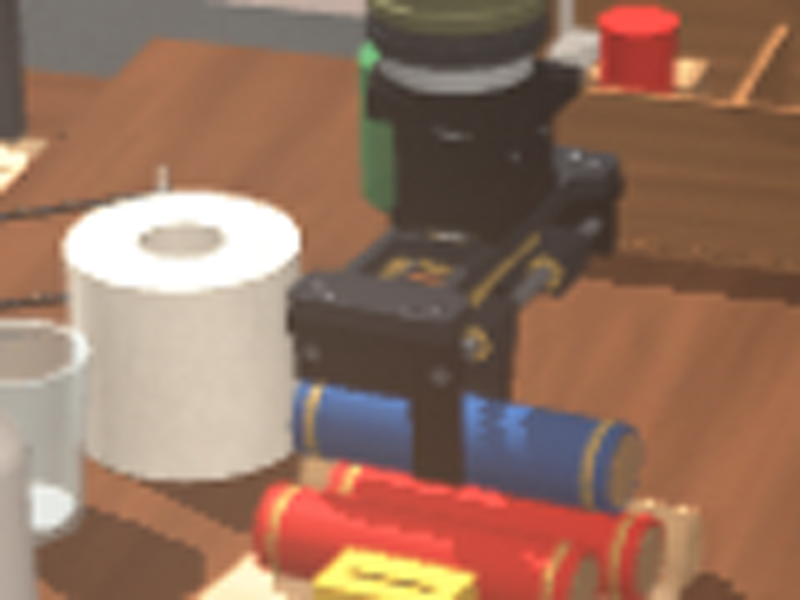

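```bash
python3 -m creep '[[4,-1,0,0,-0.002,0,36],[4,0,1,0,0,0,36],[3,0,0,0,0,0,36],[2,0,0,0,0,0,36],[0,0,0,0,0,0,36]]'
python3 - <<'E'
from h import *
s=monitor.get_state();print(w2c(s['position']),s['ft_force'],s['position'][2]-.182)
E
```

```text
time: 29.1
position: [0.5814, -0.1472, 0.2379]
tool_rot: [0.104, 1.566, -0.106]
ft_force: [-0.2, 0.1, -2.1]
grip_width: 0.455
[-0.00109966  0.03392209] [-0.19210851  0.05075884 -2.07561382] 0.05587432328535108
```

```bash
python3 -m creep '[[2,0,0,0,0,0,36],[2,0,0,0,0,0,36],[1,0,0,0,0,0,36],[0,0,0,0,0,0,36]]'
python3 - <<'E'
from h import *
s=monitor.get_state();print(w2c(s['position']),s['ft_force'],s['position'][2]-.182)
shot('D',('side',),{'side':(240,130,360,220)})
E
```

```text
time: 29.5
position: [0.5814, -0.1472, 0.2327]
tool_rot: [0.104, 1.566, -0.106]
ft_force: [0.3, 0.1, -1.1]
grip_width: 0.452
[-0.00113024  0.03397529] [ 0.33270928  0.12368519 -1.10096886] 0.05072397366826509
side crop 240 130 f 6.666666666666667
```

View pics/side_D.png

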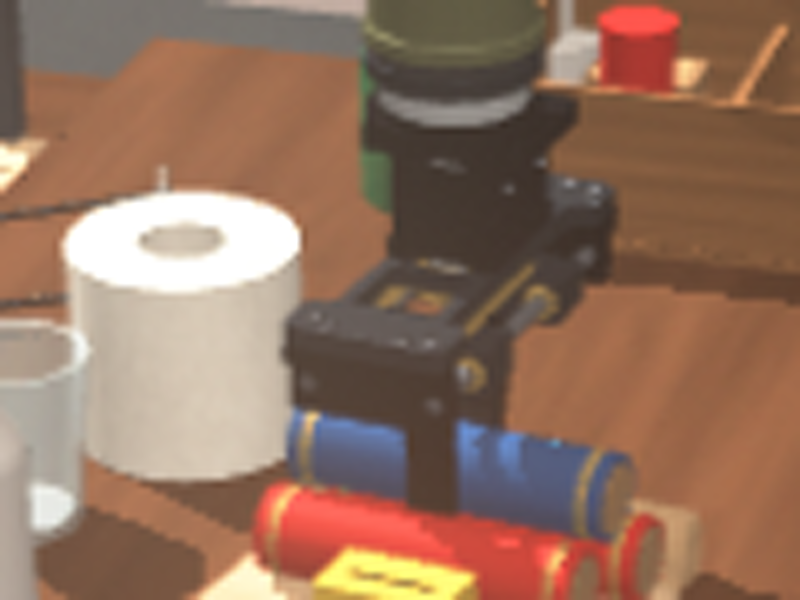

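```bash
python3 -m creep '[[1,0,0,0,0,0,36],[0,0,0,0,0,0,36]]'; python3 -m creep '[[1,0,0,0,0,0,36],[0,0,0,0,0,0,36]]'
python3 - <<'E'
from h import *
s=monitor.get_state();print(w2c(s['position']),s['ft_force'],s['position'][2]-.182)
E
```

```text
time: 29.75
position: [0.5815, -0.1471, 0.232]
tool_rot: [0.104, 1.566, -0.106]
ft_force: [-0.5, -0.4, -0.5]
grip_width: 0.454
time: 29.95
position: [0.5816, -0.1469, 0.2319]
tool_rot: [0.104, 1.566, -0.106]
ft_force: [-2.6, -0.1, 5.0]
grip_width: 0.455
[-0.00088658  0.03425055] [-2.63534197 -0.05739644  4.95908968] 0.049871296061135856
```

```bash
python3 -m creep '[[-1,0,0,0,0,0,38],[0,0,0,0,0,0,41],[0,0,0,0,0,0,44],[0,0,0,0,0,0,52],[0,0,0,0,0,0,60]]' 5
python3 - <<'E'
from h import *
s=monitor.get_state();print(w2c(s['position']),s['ft_force'],s['position'][2]-.182,s['grip_width']*87)
shot('E',('side',),{'side':(240,130,360,220)})
E
```

```text
time: 30.45
position: [0.5815, -0.1473, 0.2319]
tool_rot: [0.104, 1.566, -0.106]
ft_force: [-0.2, 0.2, 0.1]
grip_width: 0.61
[-0.00098858  0.03384657] [-0.21935333  0.21858304  0.14976019] 0.049923018594976165 53.08823360362943
side crop 240 130 f 6.666666666666667
```

View pics/side_E.png

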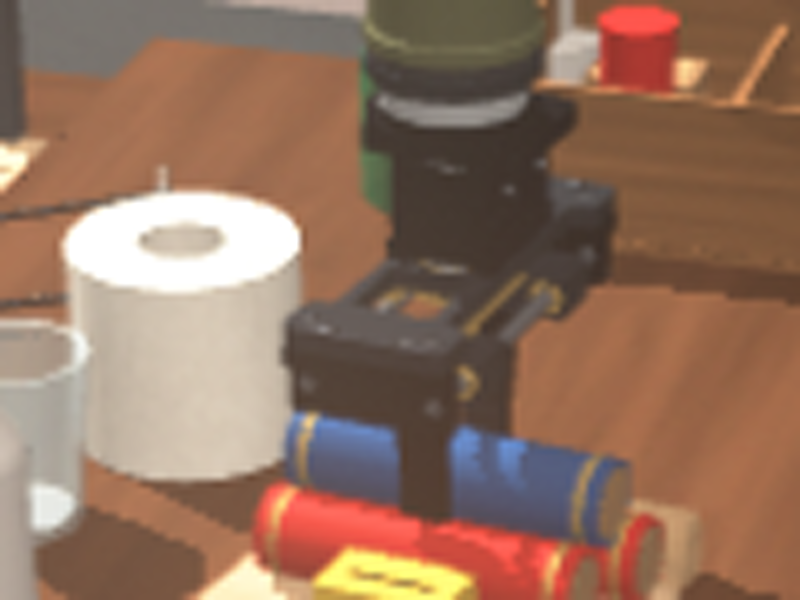

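Blue rests in the groove. Lift straight up and move aside for a clear top view.

```bash
python3 -m creep '[[0,0,0,0,0,0,66],[-8,0,0,0,0,0,66],[-30,0,0,0,0,0,66],[-45,0,0,0,0,0,66],[-45,0,0,0,0,0,66]]'
python3 -m creep '[[-30,45,0,0,0,0,66],[0,45,0,0,0,0,66],[0,45,0,0,0,0,66],[0,45,0,0,0,0,66],[0,45,0,0,0,0,66]]'
python3 -m creep '[[0,45,0,0,0,0,66],[0,45,0,0,0,0,66],[0,45,0,0,0,0,66],[0,30,0,0,0,0,66]]'
python3 - <<'E'
from h import *
shot('F',('side','top'),{'side':(240,150,360,240),'top':(335,160,455,250)})
E
```

```text
time: 31.0
position: [0.5808, -0.1469, 0.3616]
tool_rot: [0.104, 1.566, -0.105]
ft_force: [0.0, -1.5, 0.2]
grip_width: 0.757
time: 31.5
position: [0.6106, 0.0742, 0.3885]
tool_rot: [0.104, 1.564, -0.106]
ft_force: [0.4, 0.0, -0.3]
grip_width: 0.764
time: 31.9
position: [0.6318, 0.24, 0.3881]
tool_rot: [0.103, 1.566, -0.101]
ft_force: [-0.6, 0.5, 1.4]
grip_width: 0.758
side crop 240 150 f 6.666666666666667
top crop 335 160 f 6.666666666666667
```

View pics/side_F.png

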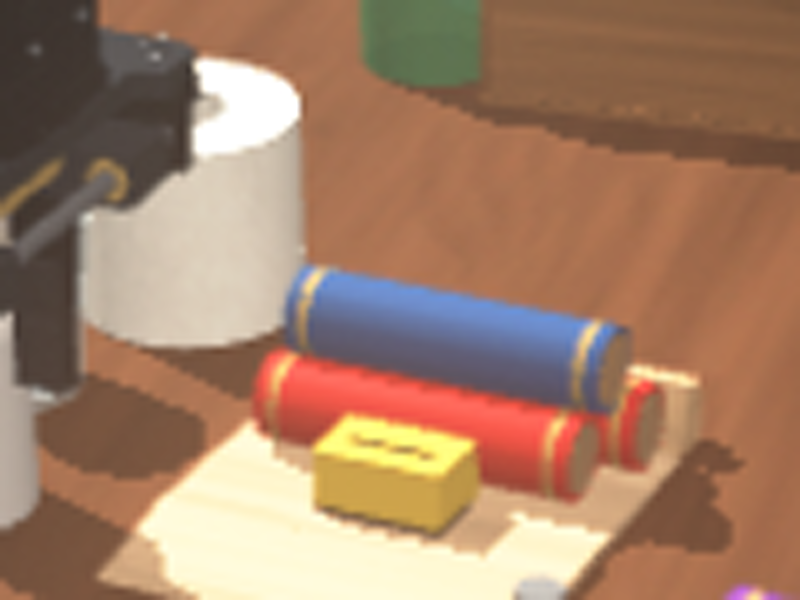

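View pics/top_F.png

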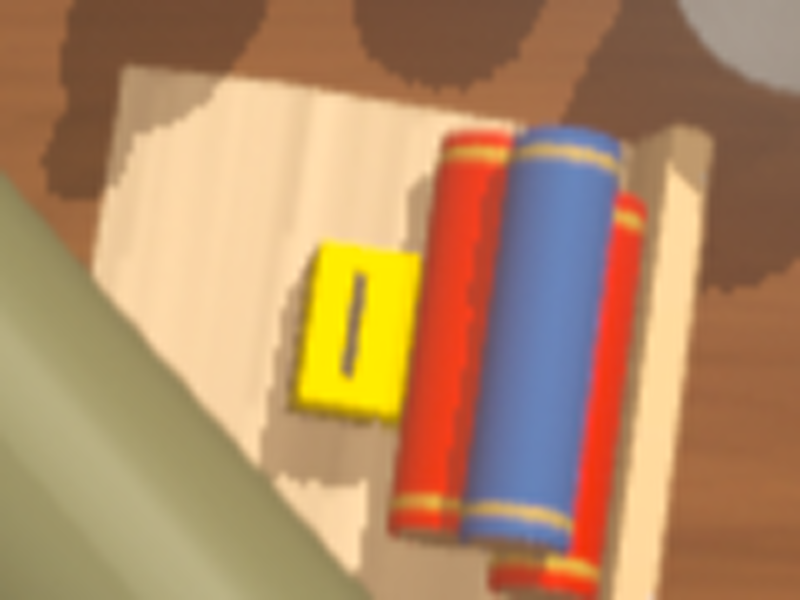

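```bash
python3 - <<'E'
from meas import *
m('blue',(513,136),(622,150),(572,548),(461,533),.058)
m('ch',(322,243),(420,255),(398,418),(296,408),.036)
for k in('side',): 
    h=(hullmask(k,cyl(*c2w(0.0,.034),.058,CY))-[240,150])*6.66667; print(h.min(0).round(),h.max(0).round())
s=monitor.get_state(); print(s['time'],np.abs(s['qd']).max())
E
python3 - <<'E'
import cv2,numpy as np
a=cv2.imread('pics/top0.png');b=cv2.imread('pics/top_F_full.png')
cv2.imwrite('pics/d.png',b)
E
```

```text
blue c [ 0.4 33.1] len 148.1 w 40.0 yaw 0.22
ch c [-1.4 96.5] len 62.2 w 36.3 yaw -0.32
[276. 256.] [623. 408.]
32.0 0.07143266836924123
```

View pics/d.png

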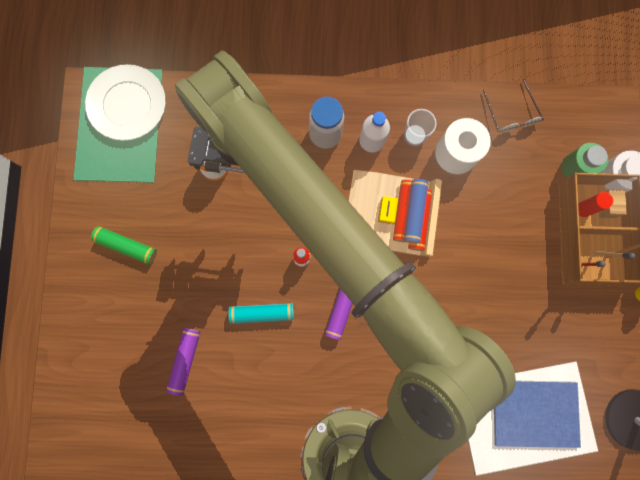

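```bash
python3 -m creep '[[0,0,0,0,0,0,66],[0,0,0,0,0,0,66],[0,0,0,0,0,0,66]]'; python3 -c "
from bench import ctrl
print(ctrl.close_job())"
```

```text
time: 32.3
position: [0.6333, 0.234, 0.3875]
tool_rot: [0.106, 1.565, -0.109]
ft_force: [1.1, 0.1, -0.4]
grip_width: 0.759
the job is handed in; nothing more can be done
None
```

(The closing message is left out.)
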